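# Lock a form plate with a push-and-turn selector and tug-test it

## Robot

A 6-joint arm with a two-finger parallel gripper is mounted at the origin on a cart in front of the work surface, level with it; the furniture and walls round the work are solid. World frame = base frame: x ahead of the robot, y to its left, z up, the work surface at z = 0. Lengths are in m, angles in rad, forces in N, time in s.
With the tool pointing down it reaches from about 0.35 to 0.775 m from the base axis. Payload 7.3 kg.
Tool frame: the origin (TCP) lies at the very end of the fingers, on their centre line; the grasp point (between the pads) lies 19 mm behind it (robot.hold_point_z is the distance from the TCP to the grasp point, in m); y points along the fingers, z is the direction in which the jaws open and shut, and the axes are right-handed (so a half turn about y gives the same grasp; the last joint's range is limited). The gripper opens to 92 mm and grips with 3 to 60 N. Pads are 19 mm wide; open, the fingers measure 130 mm over their backs; the gripper's body (75 mm by 190 mm) begins 47 mm behind the grasp point.
Start: joints at [1.177, 0.342, 1.524, -0, 1.275, -0.146], TCP at [0.129, 0.509, 0.191] pointing down, gripper open.
Joint ranges: [-2.53, 2.53], [-0.77, 2.02], [0.04, 2.7], [-1, 4.14], [0.28, 2.66], [-3.11, 3.11]. Speed limits (rad/s): [2.57, 2.57, 3.14, 3.14, 3.14, 3.14].

## Interface

Orientations are given as [roll, pitch, yaw] about the fixed x, y, z axes, in that order (R = Rz(yaw) Ry(pitch) Rx(roll)).
In Python, from cell import robot gives the robot as it stands.
- The arm moves only by the shell command python3 -m crank 'ROWS' [OPENING] [FORCE]. ROWS is a JSON object of lists of equal length, an entry for each row: "xyz": the shift along the tool's x, y, z in cm, a list of three; "roll": the turn about the tool's y in degrees. A call has 1 to 20 rows; each row shifts and turns the commanded pose from where the row before left it, along the tool's axes as they then stand; what a row does not reach is not made up. A row lasts 1/10 s, in which the tool goes at most 50 mm and 8.59 degrees, less where a joint would pass 70% of its speed; a pose out of reach is approached as far as the arm can. A call is refused whole if a number of a shift passes 5 or a number of a turn 8.59, either way. A call with a gripper value outside its range is refused whole. OPENING is the gripper command: -1 is fully open, 1 is shut, values between are in proportion, set as the call begins (- or left out, the last holds). The fingers move at their own pace and stop on an object; FORCE is the grip in N (left out, the last holds). Time passes only in rows, so rows that do not move let the fingers close. It gives the time, the measured TCP pose, the force and the opening at its end, in the units of the state.
- robot.observe(): the state, without advancing time (a new reading comes with each control period).
- robot.read_camera(name): name is "scene" or "side" or "wrist"; returns the picture (420x560x3 uint8, red, green, blue); there is no depth.
- robot.calibration(name): a dict with "intrinsics" (3x3 intrinsics, pixels), "pose" (4x4, takes a point from camera to world coordinates). Camera axes: x right, y down, z forward; pixel columns grow to the right and rows downward; lengths in m; the calibration is good to about 2 mm. A picture is of the moment at which its call begins: read the wrist's pose just before it. calibration takes no time and is no camera call; for the wrist camera it gives the pose at the moment of the call.
- robot.hand_in(): hands the job in, once; it reports no verdict.
The state is a dict: "time": time; "qpos": joint angles; "qvel": joint speeds; "joint_efforts": joint torques, N m; "tool_pos": TCP position; "tool_rot": TCP orientation; "contact_force": force on the tool from outside, world axes, zero at the start; "torque": the same for the moment, N m; "opening": finger opening in m.
Only numpy, scipy, OpenCV 4.12 (cv2) and the standard library are available. Lean on these libraries where they do the work, as an engineer would, in place of code of your own. Each camera call takes 0.05 s, during which the arm holds its last target.

## Task

Set the heel form plate down flat in the nest of the lock holder, then press the selector knob fully down (never force it round unpressed) and turn it clockwise until its pointer faces the double-ribbed lock mark, and let it spring back up there. Then tug the plate upward by its wooden block until you feel the clamp arm stop it firmly; if it lifts free, reseat and lock it again. Leave the plate lying flat in the nest, locked and let go, without disturbing the sanding block or the tape roll.

Things in the scene. Friction and masses are not known exactly. Their poses are not given: they have to be found in the camera images.
- lock_base: lock holder, an aluminium base 124 x 220 x 12 mm fixed on the 24 mm thick plywood work board (board top 24 mm above the table), varying in place and yaw. Origin: centre of its underside; its y axis runs along the 220 mm length from the nest (y = -50 mm) to the selector (axis at y = +55 mm, steel clamp arm and black knob on a dark round collar of radius 46 mm, collar top 24 mm above the board).
- nest_center (a point): centre of the floor of the nest, 12 mm above the board; axes as lock_base. Eight low dark fences in four corners (8 mm high above the floor) surround an opening of 106 mm along x and 90 mm along y, open in the middle of each side.
- lock_mark (a point): the lock mark: two parallel raised ribs on the collar, 38 mm from the selector's axis on the side away from the nest, 25 mm above the board. The other three positions, at 60 degrees to their neighbours, bear a single short rib each.
- form_center (a point): centre (half-way up) of the loose heel form plate: an aluminium plate 100 (x) x 84 (y) x 10 mm with a wooden block 28 (x) x 48 (y) x 30 mm in the middle of its top, 40 mm high in all. This point is 20 mm above its underside. Grip the block across its 28 mm width (along x). It starts flat on the board, left of the holder.
- dial_grip (a point): grip point of the selector knob, on its upright axis, 68 mm above the board when the knob is up, 15 mm below the top of its black bar. The bar is 60 mm long, 16 wide, 32 high, on a flange of radius 28 mm (flange top 16 mm below this point). x axis: along the bar towards the pointer (end with a pale line on top and a nose at the flange). z up.
- dial (a joint): selector angle, rad, growing clockwise from above: starts at -0.7 to 0 (open sector); further positions 1.047, 2.094 (lock), 3.142. It passes between positions only while pressed down over 6 mm (torque about 0.1 N m). Let go within 7 degrees of a position, or in the open sector, it springs up; elsewhere it stays down, unlocked. It may be let go and regrasped on the way.
- dial_cap (a joint): how far the knob is pressed down, m: 0 up, 0.008 fully down against a firm stop. The spring pushes back with 5 N when up and about 11 N fully down. Turned without pressing, it jams at once against hard stops 8 degrees beyond each position; do not force it.
- form_plate: the same heel form plate, 0.25 to 0.5 kg; origin at the centre of its underside, axes as form_center. Seated, this origin is at nest_center and its x axis lies along the nest's, either way round (a half turn makes no difference).
- sand_block: cork sanding block 60 x 90 x 30 mm, a bystander to the left; origin at the centre of its underside
- tape_roll: roll of tape 104 mm across, 25 mm high, a bystander to the left; origin at the centre of its underside
- clamp_arm: steel clamp arm 18 mm wide; origin on its underside at the tip, 67 mm from the selector's axis on the side opposite the pointer; the arm turns with the selector, 76 mm long from the axis, 26 to 34 mm above the board. In the lock position it lies over the plate's edge with 4 mm of play above the seated plate; in the other positions it leaves the nest free.

How it is judged:
On the way, in this order (a step that is already met when the one before it is completed fails the run):
1. the form plate lies in the nest, let go, with the selector still in the open sector (horizontal distance between form_center and nest_center below 0.007 m and z of form_center in the frame of nest_center below 0.0225 m and contact force between the fingers and form_plate below 0.5 N and value of joint dial below 0.3 rad), for 0.2 s.
2. the selector stands at the lock mark with its knob sprung up and let go, over the seated plate (value of joint dial between 1.94 and 2.25 rad and value of joint dial_cap below 0.0015 m and contact force between the fingers and lock_base below 0.5 N and z of form_center in the frame of nest_center below 0.0225 m), for 0.2 s.
3. the locked plate is tugged up against the clamp arm with more than 4 N (value of joint dial between 1.94 and 2.25 rad and z of form_center in the frame of nest_center below 0.035 m and contact force between form_plate and clamp_arm above 4 N), for 0.1 s.
At the end, for the whole second after the job is handed in: The plate lies flat (within 2.3 degrees, at most 2.5 mm up) in the nest, within 7 mm of its centre, at rest; the selector is within about 9 degrees of the lock mark with its knob sprung up (within 1.5 mm) (horizontal distance between form_center and nest_center below 0.007 m and z of form_center in the frame of nest_center below 0.0225 m and angle between form_center's own z axis and vertical below 0.04 rad and value of joint dial between 1.94 and 2.25 rad and value of joint dial_cap below 0.0015 m and linear speed of form_plate below 0.02 m/s); the robot touches nothing.
It fails at once if the sanding block is moved by more than 20 mm (distance of sand_block from where it was at the start of the episode above 0.02 m).
It fails at once if the tape roll is moved by more than 20 mm (distance of tape_roll from where it was at the start of the episode above 0.02 m).
It fails at once if the knob is forced round past a stop between two positions without being pressed down ((value of joint dial between 0.344 and 0.704 rad and value of joint dial_cap below 0.0045 m) or (value of joint dial between 1.391 and 1.751 rad and value of joint dial_cap below 0.0045 m) or (value of joint dial between 2.438 and 2.798 rad and value of joint dial_cap below 0.0045 m)).
It also fails if it takes over 66 s, if anything falls off the work surface, if the arm or the gripper's body presses on something with over 40 N, if the wrist force passes 120 N, or if a joint passes its speed limit or range.

## Working session

There is one attempt and no reset: what is moved stays moved. The work goes in short steps, Python scripts to look and compute and a shell command to move; the robot and the scene stay as the last step left them, time stands still between calls to the robot, and variables do not carry over. Pictures are saved under pics/ and viewed, and the job is handed in when it is done.

```bash
ls; mkdir -p pics; python3 - <<'E'
from cell import robot
import cv2,numpy as np
print(robot.observe())
for n in ("scene","side","wrist"):
    c=robot.calibration(n); im=robot.read_camera(n)
    print(n,np.round(c["intrinsics"],1).tolist(),np.round(c["pose"],3).tolist())
    cv2.imwrite(f"pics/{n}0.png",im[:,:,::-1])
E
```

```text
pics
{'time': 0.0, 'qpos': array([ 1.17701570e+00,  3.42726606e-01,  1.52498765e+00,  8.01686007e-06,
        1.27539829e+00, -1.45986566e-01]), 'qvel': array([ 0.00272185, -0.00034841, -0.00065764, -0.00128683,  0.00091776,
        0.00010671]), 'joint_efforts': array([ 3.94709195e-04, -4.31246066e+01, -2.44222945e+01,  7.18459021e-02,
        5.59537194e-02, -1.19959127e-04]), 'tool_pos': array([0.12856011, 0.50855469, 0.19015324]), 'tool_rot': array([-1.57229894e+00,  2.28681088e-04, -2.47796568e-01]), 'contact_force': array([-0.13681442, -0.09566221,  0.18918818]), 'torque': array([-0.00520113,  0.0059559 , -0.00705021]), 'opening': 0.09218018610256479}
scene [[387.0, 0.0, 277.4], [0.0, 387.0, 207.8], [0.0, 0.0, 1.0]] [[0.731, -0.433, 0.528, 0.091], [-0.682, -0.44, 0.585, -0.318], [-0.021, -0.787, -0.616, 0.615], [0.0, 0.0, 0.0, 1.0]]
side [[522.4, 0.0, 282.3], [0.0, 522.4, 207.6], [0.0, 0.0, 1.0]] [[0.998, -0.023, 0.05, 0.468], [-0.055, -0.373, 0.926, -1.086], [-0.002, -0.928, -0.374, 0.627], [0.0, 0.0, 0.0, 1.0]]
wrist [[316.1, 0.0, 276.3], [0.0, 316.1, 211.5], [0.0, 0.0, 1.0]] [[0.244, 0.923, 0.298, 0.047], [0.97, -0.232, -0.077, 0.531], [-0.002, 0.308, -0.951, 0.385], [0.0, 0.0, 0.0, 1.0]]
```

View pics/scene0.png

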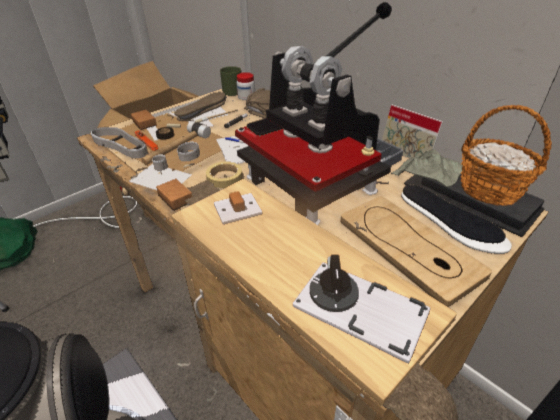

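View pics/side0.png

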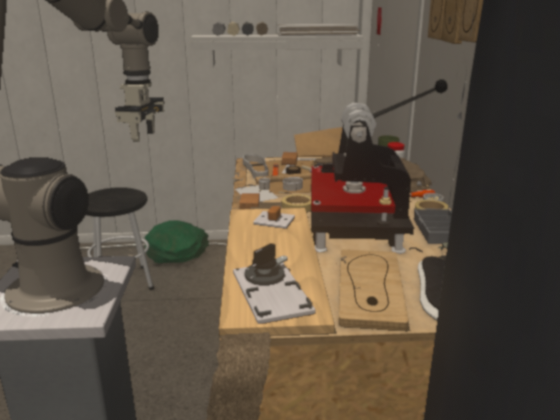

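View pics/wrist0.png

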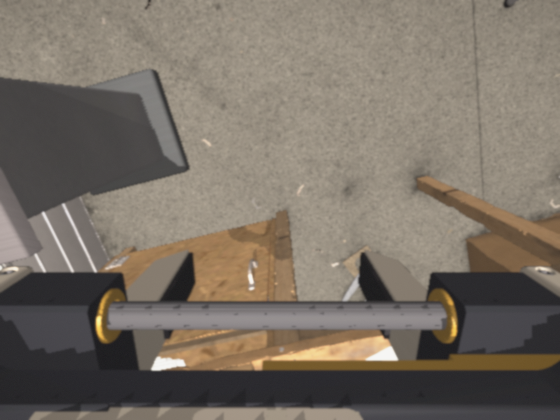

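```bash
python3 - <<'E'
import cv2
a=cv2.imread("pics/scene0.png")
cv2.imwrite("pics/c1.png",cv2.resize(a[235:365,280:450],None,fx=4.6,fy=4.6,interpolation=cv2.INTER_CUBIC))
cv2.imwrite("pics/c2.png",cv2.resize(a[140:240,140:290],None,fx=5,fy=5,interpolation=cv2.INTER_CUBIC))
b=cv2.imread("pics/side0.png")
cv2.imwrite("pics/c3.png",cv2.resize(b[190:325,220:340],None,fx=4.4,fy=4.4,interpolation=cv2.INTER_CUBIC))
E
```

```text
(no output)
```

View pics/c1.png

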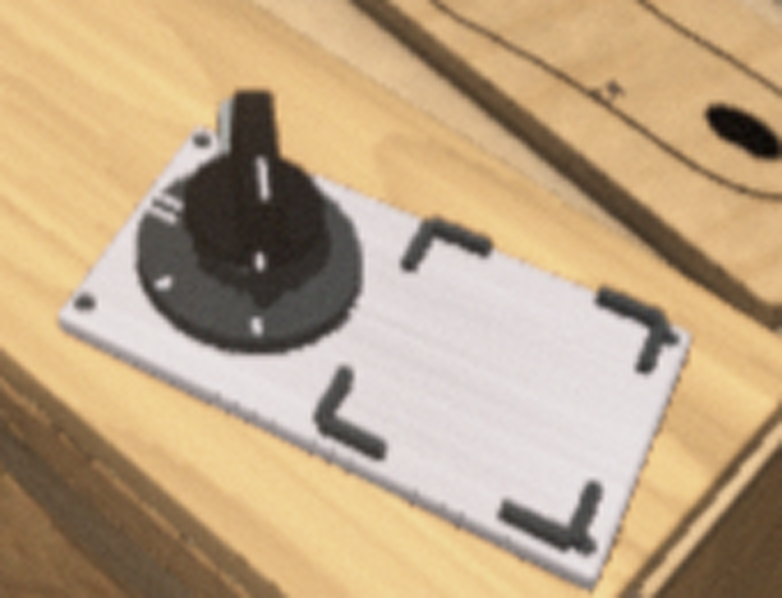

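View pics/c2.png

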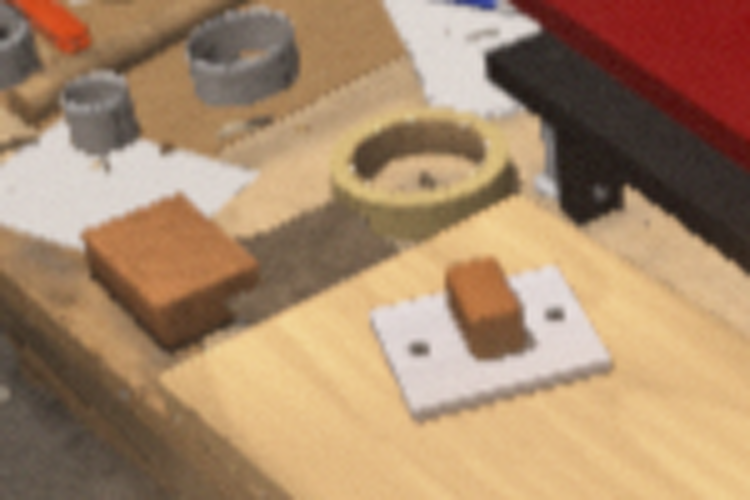

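View pics/c3.png

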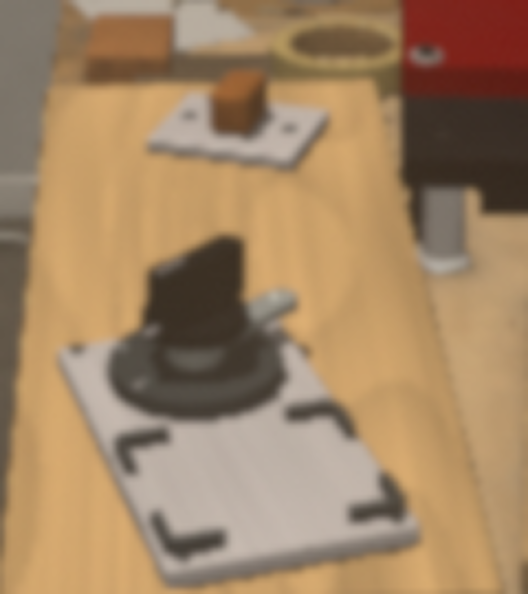

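```bash
cat > h.py <<'E'
import numpy as np,cv2
from scipy.optimize import least_squares
from cell import robot
def ray(n,px,z,c=None):
    c=c or robot.calibration(n);K=np.array(c["intrinsics"]);P=np.array(c["pose"])
    d=P[:3,:3]@np.linalg.solve(K,[px[0],px[1],1.]);o=P[:3,3]
    return (o+d*(z-o[2])/d[2])[:2]
def fit(pts,model):
    pts=np.array(pts);model=np.array(model)
    def f(p):
        c,s=np.cos(p[2]),np.sin(p[2]);return (model@np.array([[c,s],[-s,c]])+p[:2]-pts).ravel()
    best=min((least_squares(f,[*pts.mean(0),a]) for a in np.arange(-3,3,.5)),key=lambda r:r.cost)
    return best.x,np.round(best.fun.reshape(-1,2)*1000,1).tolist()
E
python3 - <<'E'
from h import *
px=[(a/4.6+280,b/4.6+235) for a,b in [(62,316),(592,580),(690,335),(200,130)]]
# left=near robot(-x,+y); 
pts=[ray("scene",p,.036) for p in px]; print(np.round(pts,3).tolist())
print(fit(pts,[(-.062,.11),(-.062,-.11),(.062,-.11),(.062,.11)]))
px=[(a/5+140,b/5+140) for a,b in [(370,311),(417,408),(612,360),(560,267)]]
pts=[ray("scene",p,.034) for p in px]; print(np.round(pts,3).tolist())
print(fit(pts,[(-.05,.042),(-.05,-.042),(.05,-.042),(.05,.042)]))
# block top, z=.064
px=[(a/5+140,b/5+140) for a,b in [(447,270),(474,321),(524,305),(494,257)]]
pts=[ray("scene",p,.064) for p in px]; print(np.round(pts,3).tolist())
print(fit(pts,[(-.014,.024),(-.014,-.024),(.014,-.024),(.014,.024)]))
px=[(a/4.4+220,b/4.4+190) for a,b in [(60,352),(168,577),(418,535)]]
pts=[ray("side",p,.036) for p in px]; print(np.round(pts,3).tolist())
print(fit(pts,[(-.062,.11),(-.062,-.11),(.062,-.11)]))
px=[(a/4.4+220,b/4.4+190) for a,b in [(150,145),(292,161),(328,115),(193,93)]]
pts=[ray("side",p,.034) for p in px]
print(fit(pts,[(-.05,-.042),(.05,-.042),(.05,.042),(-.05,.042)]))
#knob top
for n,q in (("scene",(261/4.6+280,160/4.6+235)),("scene",(266/4.6+280,198/4.6+235))): print(ray(n,q,.107))
E
```

```text
[[0.412, 0.001], [0.465, -0.207], [0.583, -0.177], [0.528, 0.03]]
(array([ 0.49722705, -0.08838496,  0.25325882]), [[-2.6, 1.9], [-0.3, -2.9], [1.5, -2.3], [1.4, 3.3]])
[[0.491, 0.361], [0.462, 0.283], [0.551, 0.246], [0.583, 0.323]]
(array([ 0.52185971,  0.30322586, -0.38485166]), [[0.4, 0.2], [-2.6, -0.3], [1.0, -0.8], [1.2, 0.9]])
[[0.517, 0.326], [0.501, 0.285], [0.525, 0.278], [0.54, 0.319]]
(array([ 0.52054884,  0.3019046 , -0.3366954 ]), [[-1.3, 2.9], [-1.3, -0.9], [0.5, -3.3], [2.0, 1.3]])
[[0.413, -0.003], [0.468, -0.214], [0.583, -0.187]]
(array([ 0.49911842, -0.09436053,  0.23953576]), [[-0.0, 0.7], [-2.5, -1.6], [2.6, 0.9]])
(array([ 0.52132827,  0.29808211, -0.37635684]), [[-2.6, 3.9], [0.8, -2.1], [3.1, 2.7], [-1.3, -4.5]])
[ 0.479592   -0.03914462]
[ 0.46620444 -0.05285411]
```

```bash
cat >> h.py <<'E'
def to(x,y,z,yaw):
    s=robot.observe();p=s["tool_pos"];y0=s["tool_rot"][2]
    d=np.array([x,y,z])-p;c,sn=np.cos(yaw),np.sin(yaw)
    dy=(yaw-y0+np.pi)%(2*np.pi)-np.pi
    print("roll total deg %.2f (or %.1f); shift cm (in target-yaw axes) x %.2f y %.2f z %.2f"%(-np.degrees(dy),-np.degrees(dy)+(-360 if dy<0 else 360),100*(c*d[0]+sn*d[1]),-100*d[2],100*(-sn*d[0]+c*d[1])))
    print("now",np.round(p,4),np.round(s["tool_rot"],4),"F",np.round(s["contact_force"],1),"op",round(s["opening"],4),"t",round(s["time"],2))
E
python3 - <<'E'
from h import *
for p,z in (((258,180),0),((312,217),0),((238,155),.1),((320,190),.1)): print(ray("scene",p,z))
to(.521,.302,.19,-1.951)
E
```

```text
[0.66560749 0.39781938]
[0.65364844 0.17737656]
[0.61149916 0.40759545]
[0.64633592 0.15031462]
roll total deg 97.59 (or -262.4); shift cm (in target-yaw axes) x 4.63 y 0.03 z 44.11
now [0.1286 0.5087 0.1903] [-1.5719e+00  2.0000e-04 -2.4780e-01] F [-0.1 -1.   0.3] op 0.0918 t 0.15
```

```bash
python3 - <<'E'
from h import *
c=robot.calibration("side");K=np.array(c["intrinsics"]);P=np.array(c["pose"])
for px in ((312,205),(312,235),(312,170),(320,248)):
    d=P[:3,:3]@np.linalg.solve(K,[*px,1.])
    for y in (.15,.2,.4): print(px,y,P[:3,3]+d*(y-P[1,3])/d[1])
c=robot.calibration("scene")
for z in (.05,.08,.1,.12,.15): print(z,ray("scene",(238,140),z),ray("scene",(238,155),z),ray("scene",(319,188),z),ray("scene",(319,206),z))
E
python3 - <<'E'
import cv2
a=cv2.imread("pics/scene0.png")
cv2.imwrite("pics/c4.png",cv2.resize(a[80:230,210:410],None,fx=4,fy=4,interpolation=cv2.INTER_CUBIC))
E
```

```text
(312, 205) 0.15 [0.61145831 0.15       0.13402   ]
(312, 205) 0.2 [0.61725309 0.2        0.11407475]
(312, 205) 0.4 [0.64043219 0.4        0.03429374]
(312, 235) 0.15 [0.61306435 0.15       0.04949521]
(312, 235) 0.2 [0.61892411 0.2        0.02612962]
(312, 235) 0.4 [ 0.64236317  0.4        -0.06733274]
(312, 170) 0.15 [0.60967611 0.15       0.22781658]
(312, 170) 0.2 [0.61539876 0.2        0.21166686]
(312, 170) 0.4 [0.6382894  0.4        0.14706796]
(320, 248) 0.15 [0.63506812 0.15       0.01097963]
(320, 248) 0.2 [ 0.64181828  0.2        -0.01394451]
(320, 248) 0.4 [ 0.66881891  0.4        -0.11364109]
0.05 [0.71853259 0.54927724] [0.66203386 0.47803538] [0.70493387 0.20340112] [0.64986465 0.15353317]
0.08 [0.68521367 0.50323284] [0.63171304 0.43577142] [0.67233656 0.17571064] [0.62018959 0.12848894]
0.1 [0.66300105 0.47253656] [0.61149916 0.40759545] [0.65060502 0.15725033] [0.60040621 0.11179278]
0.12 [0.64078843 0.44184029] [0.59128528 0.37941948] [0.62887348 0.13879001] [0.58062284 0.09509663]
0.15 [0.6074695  0.39579588] [0.56096446 0.33715553] [0.59627617 0.11109953] [0.55094778 0.0700524 ]
```

View pics/c4.png

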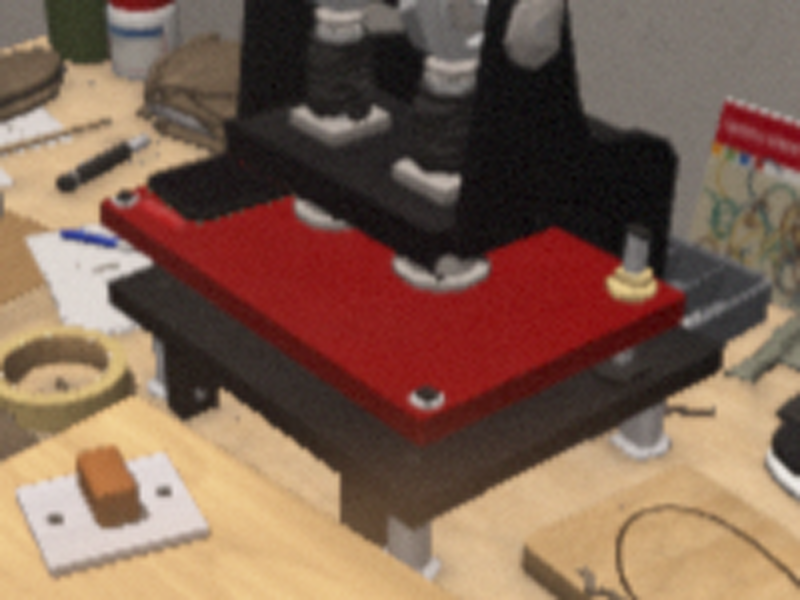

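```bash
cat >> h.py <<'E'
def tri(obs):
    A=[];b=[]
    for n,px in obs:
        c=robot.calibration(n);K=np.array(c["intrinsics"]);P=np.array(c["pose"])
        d=P[:3,:3]@np.linalg.solve(K,[*px,1.]);d/=np.linalg.norm(d);M=np.eye(3)-np.outer(d,d)
        A.append(M);b.append(M@P[:3,3])
    x=np.linalg.lstsq(np.vstack(A),np.hstack(b),rcond=None)[0]
    return np.round(x,4),[round(float(np.linalg.norm(M@x-v))*1000,1) for M,v in zip(A,b)]
E
python3 - <<'E'
import cv2
b=cv2.imread("pics/side0.png")
cv2.imwrite("pics/c5.png",cv2.resize(b[140:260,290:430],None,fx=5,fy=5,interpolation=cv2.INTER_CUBIC))
E
```

```text
(no output)
```

View pics/c5.png

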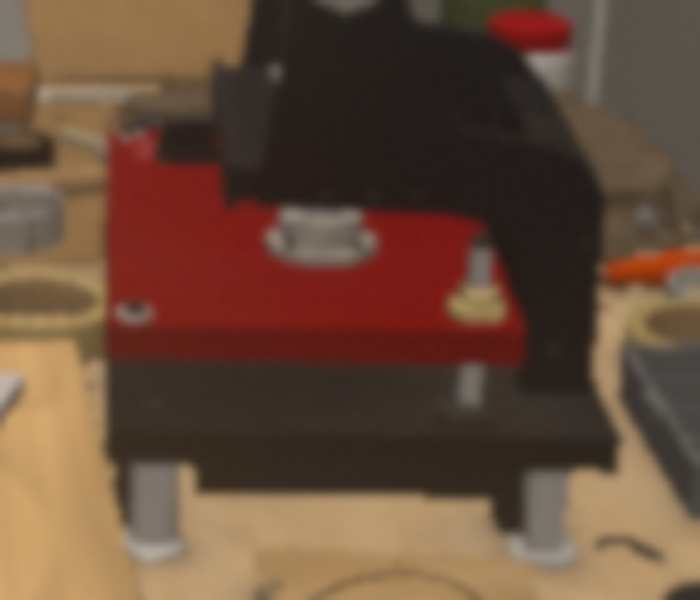

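```bash
python3 - <<'E'
from h import *
S=lambda a,b:("scene",(a/4+210,b/4+80)); D=lambda a,b:("side",(a/5+290,b/5+140))
print(tri([S(418,420),D(107,330)]),tri([S(418,443),D(107,362)]),tri([S(412,522),D(107,460)]),tri([S(100,205),D(110,130)]))
E
```

```text
(array([0.6088, 0.135 , 0.1384]), [1.1, 1.1]) (array([0.6096, 0.1351, 0.1216]), [2.0, 2.0]) (array([0.6107, 0.1377, 0.0652]), [1.5, 1.5]) (array([0.644 , 0.4557, 0.141 ]), [1.1, 1.1])
```

```bash
python3 - <<'E'
from h import *
to(.45,.33,.19,-.38)
E
```

```text
roll total deg 7.58 (or -352.4); shift cm (in target-yaw axes) x 36.47 y 0.03 z -4.67
now [0.1286 0.5087 0.1903] [-1.5719e+00  2.0000e-04 -2.4780e-01] F [-0.1 -1.   0.3] op 0.0918 t 0.15
```

```bash
python3 -m crank '{"xyz":[[0,0,0],[3,0,-0.5],[4.5,0,-0.6],[4.5,0,-0.6],[4.5,0,-0.6],[4.5,0,-0.6],[4.5,0,-0.6],[4.5,0,-0.6],[3,0,-0.6],[1,0,0],[0,0,0],[0,0,0]],"roll":[7.6,0,0,0,0,0,0,0,0,0,0,0]}' -1; python3 - <<'E'
from h import *
to(.521,.302,.19,-.38)
c=robot.calibration("wrist");im=robot.read_camera("wrist");np.save("w1.npy",c["pose"])
cv2.imwrite("pics/w1.png",im[:,:,::-1])
E
```

```text
time: 1.35
tool_pos: [0.4259, 0.3396, 0.1906]
tool_rot: [-1.571, 0.001, -0.38]
contact_force: [-0.2, -0.7, -0.3]
opening: 0.0919
roll total deg -0.00 (or 360.0); shift cm (in target-yaw axes) x 10.22 y 0.06 z 0.03
now [0.4259 0.3396 0.1906] [-1.5711e+00  1.0000e-03 -3.8000e-01] F [-0.2 -0.7 -0.3] op 0.0919 t 1.35
```

View pics/w1.png

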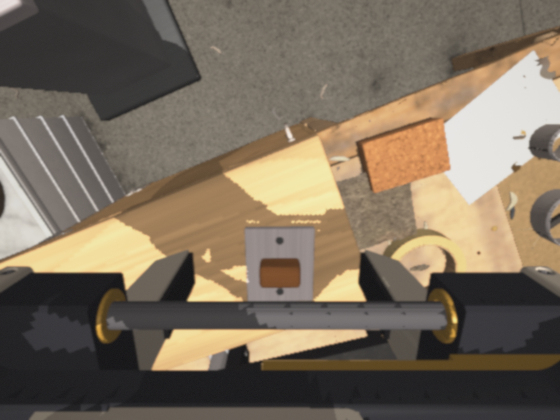

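```bash
python3 - <<'E'
import cv2
b=cv2.imread("pics/w1.png")
cv2.imwrite("pics/c6.png",cv2.resize(b[215:305,225:335],None,fx=6.5,fy=6.5,interpolation=cv2.INTER_CUBIC))
E
```

```text
(no output)
```

View pics/c6.png

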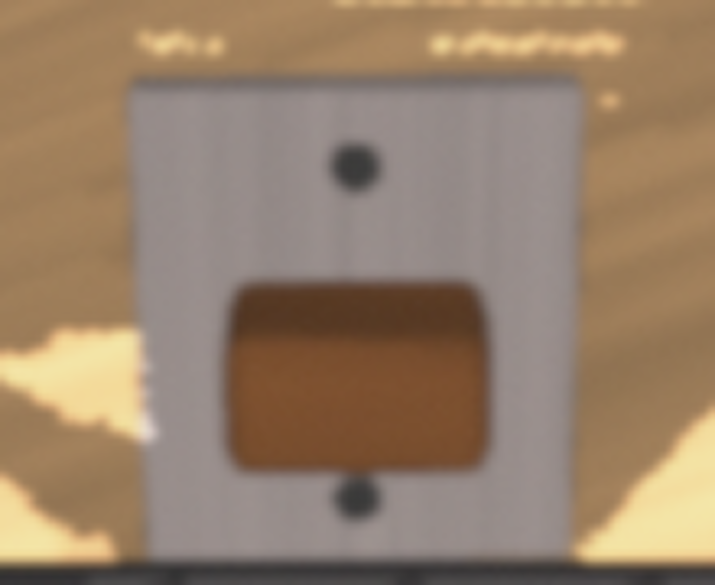

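```bash
python3 - <<'E'
from h import *
c=robot.calibration("wrist")
f=lambda a,b,z:ray("wrist",(a/6.5+225,b/6.5+215),z,c)
print(fit([f(228,338,.064),f(490,338,.064),f(489,470,.064),f(230,470,.064)],[(-.014,-.024),(-.014,.024),(.014,.024),(.014,-.024)]))
print(fit([f(130,85,.034),f(580,85,.034),f(570,560,.034)],[(-.05,-.042),(-.05,.042),(.05,.042)]))
h=f(356,165,.034),f(356,497,.034);print(h,(h[0]+h[1])/2, np.arctan2(*(h[1]-h[0])[::-1]))
print(f(130,85,.034),f(580,85,.034))
E
```

```text
(array([ 0.5195476,  0.3089859, -0.3758219]), [[-1.2, -0.7], [-0.4, 1.5], [1.1, 0.5], [0.5, -1.2]])
(array([ 0.52074129,  0.30823154, -0.37389458]), [[0.1, -0.7], [0.4, 0.9], [-0.6, -0.1]])
(array([0.48873112, 0.32079843]), array([0.55429571, 0.29502174])) [0.52151342 0.30791008] -0.37458690889195406
[0.45871645 0.28814206] [0.48909229 0.36471116]
```

```bash
python3 - <<'E'
from h import *
to(.5205,.3078,.0395,-.375)
E
```

```text
roll total deg -0.24 (or 359.8); shift cm (in target-yaw axes) x 9.99 y 15.12 z 0.49
now [0.4257 0.3399 0.1907] [-1.5709e+00  8.0000e-04 -3.7920e-01] F [0.9 0.8 0.9] op 0.092 t 1.4
```

```bash
python3 -m crank '{"xyz":[[3,0,0.5],[4,0,0],[3,2,0],[0,4.5,0],[0,4,0],[0,3,0],[0,1.2,0],[0,0.4,0],[0,0,0],[0,0,0]],"roll":[-0.2,0,0,0,0,0,0,0,0,0]}' -1; python3 - <<'E'
from h import *
to(.5205,.3078,.0395,-.375)
E
```

```text
time: 2.4
tool_pos: [0.5227, 0.3077, 0.0417]
tool_rot: [-1.568, -0.002, -0.376]
contact_force: [0.8, 0.1, 0.4]
opening: 0.0918
roll total deg -0.08 (or 359.9); shift cm (in target-yaw axes) x -0.21 y 0.22 z -0.07
now [0.5227 0.3077 0.0417] [-1.5683 -0.0023 -0.3764] F [0.8 0.1 0.4] op 0.0918 t 2.4
```

```bash
python3 -m crank '{"xyz":[[-0.2,0.2,0],[0,0,0],[0,0,0],[0,0,0],[0,0,0],[0,0,0],[0,0,0],[0,0,0]],"roll":[0,0,0,0,0,0,0,0]}' 1 35; python3 -m crank '{"xyz":[[0,-0.5,0],[0,-2,0],[0,-4,0],[0,-4,0],[0,-1,0],[0,0,0],[0,0,0]],"roll":[0,0,0,0,0,0,0]}'; python3 - <<'E'
from h import *
c=robot.calibration("wrist");im=robot.read_camera("wrist")
cv2.imwrite("pics/w2.png",im[:,:,::-1])
cv2.imwrite("pics/s2.png",cv2.resize(robot.read_camera("scene")[110:260,150:350,::-1],None,fx=4,fy=4))
to(.45,-.12,.16,.25)
E
```

```text
time: 3.2
tool_pos: [0.5199, 0.3076, 0.0378]
tool_rot: [-1.571, 0.0, -0.377]
contact_force: [-0.0, 0.6, -0.1]
opening: 0.0321
time: 3.9
tool_pos: [0.5192, 0.3073, 0.1517]
tool_rot: [-1.572, 0.001, -0.377]
contact_force: [0.4, -0.1, -0.5]
opening: 0.0002
roll total deg -35.92 (or 324.1); shift cm (in target-yaw axes) x -17.24 y -0.91 z -39.68
now [0.5189 0.3071 0.1509] [-1.5732  0.0025 -0.377 ] F [-0.2 -0.1 -0.1] op 0.0004 t 4.0
```

View pics/w2.png

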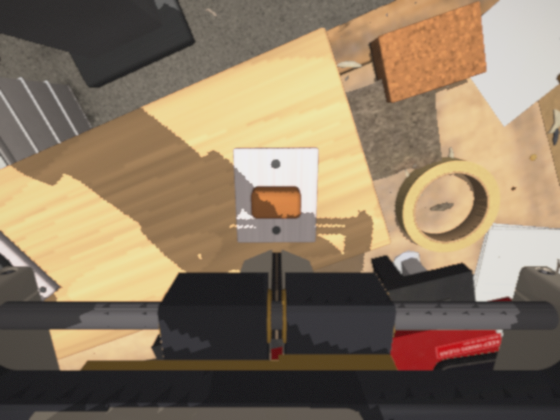

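View pics/s2.png

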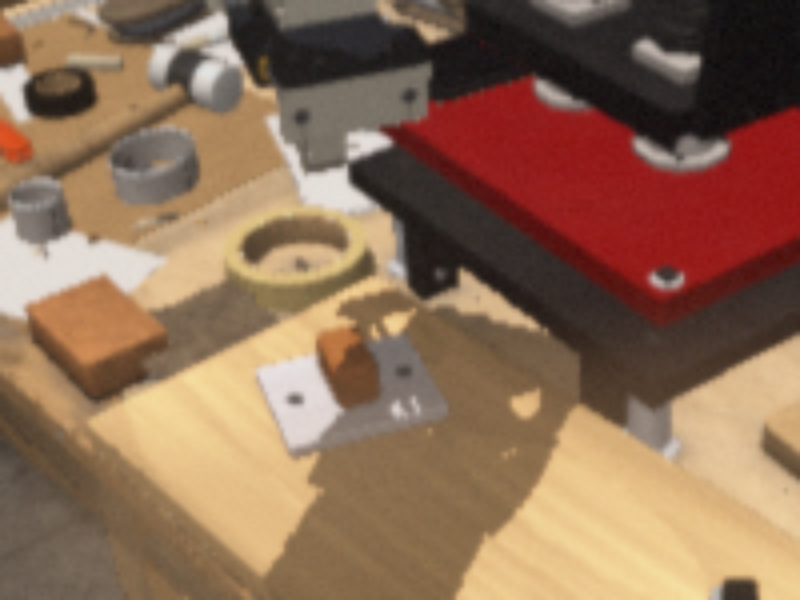

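```bash
python3 - <<'E'
from h import *
def proj(n,X):
    c=robot.calibration(n);K=np.array(c["intrinsics"]);P=np.array(c["pose"])
    q=K@(P[:3,:3].T@(np.array(X)-P[:3,3]));return q[:2]/q[2]
s=robot.observe();p=s["tool_pos"]
print(p,proj("scene",p),proj("wrist",p),proj("side",p),proj("wrist",(.5205,.3078,.034)))
print(np.round(robot.calibration("wrist")["pose"],3))
cv2.imwrite("pics/side2.png",cv2.resize(robot.read_camera("side")[60:260,200:400,::-1],None,fx=3,fy=3))
E
```

```text
[0.51892185 0.30710877 0.15088914] [231.66550626 166.10673056] [274.11367327 242.21170665] [273.3612948  179.61812182] [276.41242113 197.80668553]
[[ 0.367  0.886  0.283  0.441]
 [ 0.93  -0.349 -0.115  0.34 ]
 [-0.003  0.306 -0.952  0.346]
 [ 0.     0.     0.     1.   ]]
```

View pics/side2.png

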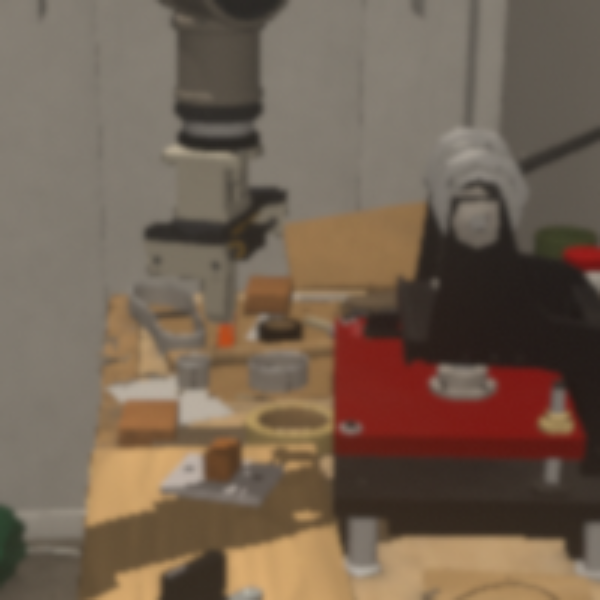

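```bash
python3 - <<'E'
from h import *
robot.observe()
a=robot.read_camera("scene");b=robot.read_camera("side");w=robot.read_camera("wrist")
A=cv2.resize(a[110:185,190:265,::-1],None,fx=7,fy=7,interpolation=cv2.INTER_CUBIC)[:525]
cv2.imwrite("pics/f1.png",A)
cv2.imwrite("pics/f2.png",cv2.resize(b[120:195,240:315,::-1],None,fx=7,fy=7,interpolation=cv2.INTER_CUBIC))
cv2.imwrite("pics/f3.png",cv2.resize(w[135:285,200:350,::-1],None,fx=4,fy=4,interpolation=cv2.INTER_CUBIC))
E
```

```text
(no output)
```

View pics/f1.png

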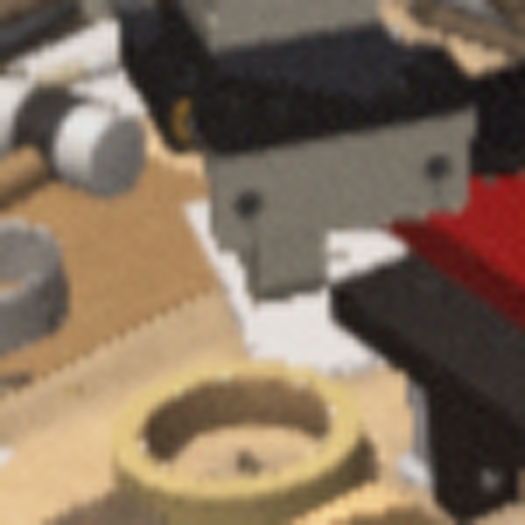

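View pics/f2.png

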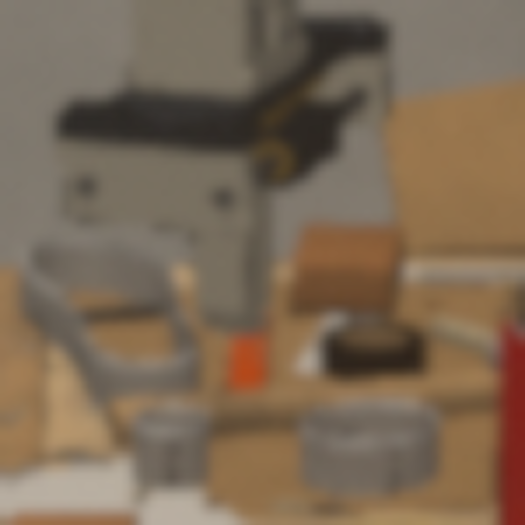

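View pics/f3.png

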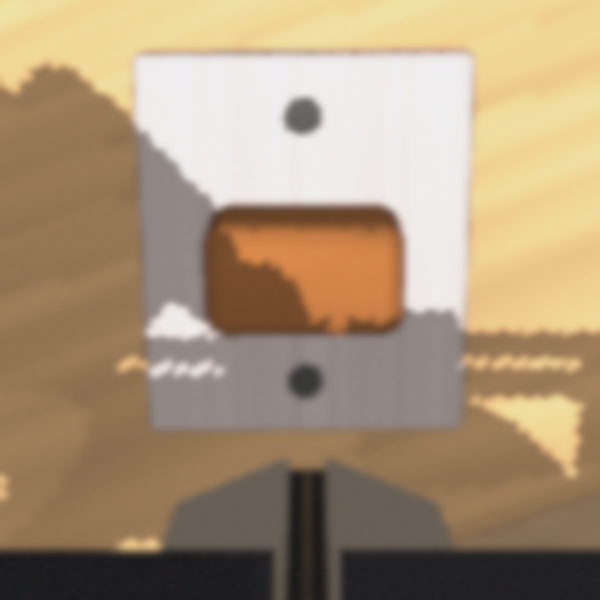

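```bash
python3 - <<'E'
from h import *
print(tri([("scene",(190+290/7,110+293/7)),("side",(240+233/7,120+328/7))]))
print(robot.observe()["tool_pos"],robot.hold_point_z, [x for x in dir(robot) if x[0]!='_'])
# plate from current wrist view
c=robot.calibration("wrist")
f=lambda a,b,z:ray("wrist",(a/4+200,b/4+135),z,c)
for z in (.034,):
  for o in((135,55),(472,55),(463,429),(152,429)): print(f(*o,z))
print(fit([f(*o,.034) for o in((135,55),(472,55),(463,429),(152,429))],[(-.05,-.042),(-.05,.042),(.05,.042),(.05,-.042)]))
print(fit([f(*o,.064) for o in((207,225),(403,225),(400,334),(215,334))],[(-.014,-.024),(-.014,.024),(.014,.024),(.014,-.024)]))
E
```

```text
(array([0.5188, 0.3018, 0.19  ]), [0.1, 0.1])
[0.51954419 0.30739581 0.15176246] 0.0188 ['IKError', 'calibration', 'hand_in', 'hold_point_z', 'observe', 'read_camera']
[0.45997741 0.28748357]
[0.49018222 0.36409278]
[0.58295332 0.32920881]
[0.55238368 0.25153306]
(array([ 0.52137416,  0.30807956, -0.36943302]), [[-0.4, -0.5], [-0.3, 1.2], [0.2, -0.0], [0.5, -0.7]])
(array([ 0.5204202 ,  0.30868419, -0.3695984 ]), [[-1.0, -0.9], [-0.2, 1.8], [1.2, 1.5], [-0.1, -2.5]])
```

```bash
python3 - <<'E'
from h import *
def proj(n,X):
    c=robot.calibration(n);K=np.array(c["intrinsics"]);P=np.array(c["pose"])
    q=K@(P[:3,:3].T@(np.array(X)-P[:3,3]));return q[:2]/q[2]
p=np.array([.1286,.5087,.1903]);y=-.248
zd=np.array([-np.sin(y),np.cos(y),0])
for s in(-1,1):
  for h in (0,.038): print(s,h,proj("side",p+s*.046*zd+[0,0,h]))
b=cv2.imread("pics/side0.png")
cv2.imwrite("pics/f4.png",cv2.resize(b[80:170,95:185],None,fx=6,fy=6,interpolation=cv2.INTER_CUBIC))
E
```

```text
-1 0 [138.57693392 153.17115424]
-1 0.038 [137.2453649  140.92354321]
1 0 [151.33977527 145.31415171]
1 0.038 [150.18554299 133.62045197]
```

View pics/f4.png

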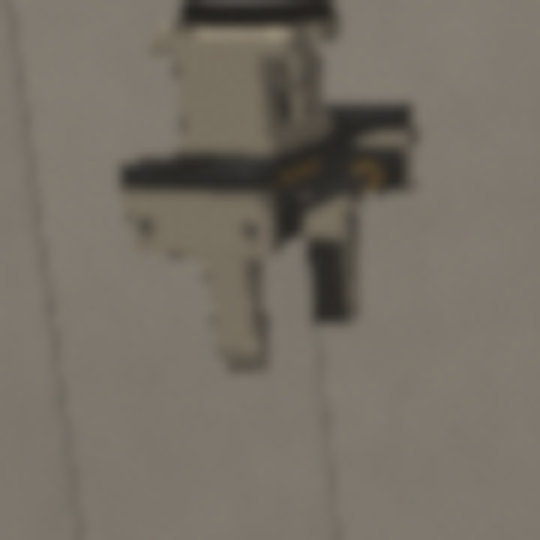

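```bash
python3 -m crank '{"xyz":[[0.1,0,0.1],[0,0,0],[0,0,0],[0,0,0],[0,4,0],[0,4,0],[0,2,0],[0,0,0],[0,0,0]],"roll":[0,0,0,0,0,0,0,0,0]}' -1; python3 - <<'E'
from h import *
to(.5207,.308,.0015,-.372)
im=robot.read_camera("side");cv2.imwrite("pics/f5.png",cv2.resize(im[130:240,230:340,::-1],None,fx=5,fy=5,interpolation=cv2.INTER_CUBIC))
E
```

```text
time: 5.1
tool_pos: [0.5217, 0.3083, 0.0535]
tool_rot: [-1.57, -0.0, -0.377]
contact_force: [0.4, -0.8, 1.3]
opening: 0.0677
roll total deg -0.28 (or 359.7); shift cm (in target-yaw axes) x -0.08 y 5.20 z -0.07
now [0.5217 0.3083 0.0535] [-1.5703e+00 -4.0000e-04 -3.7700e-01] F [ 0.4 -0.8  1.3] op 0.0677 t 5.1
```

View pics/f5.png

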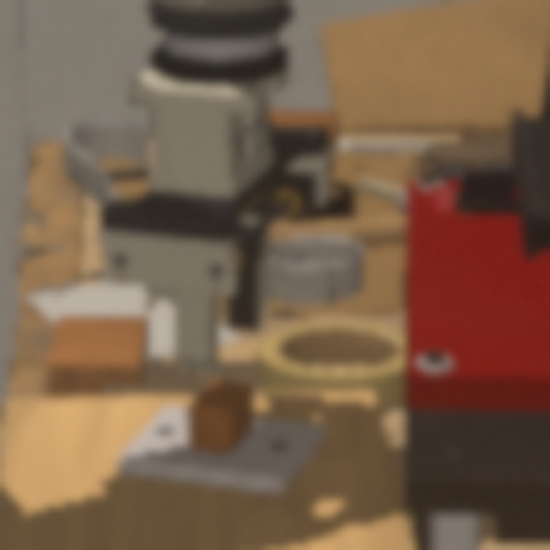

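```bash
python3 -m crank '{"xyz":[[0,0,0],[0,0,0],[0,0,0],[0,0,0],[0,1.5,0],[0,1.5,0],[0,0.8,0],[0,0.4,0],[0,0.3,0],[0,0.3,0],[0,0,0]],"roll":[-0.3,0,0,0,0,0,0,0,0,0,0]}' -1; python3 - <<'E'
from h import *
to(.5207,.308,.0015,-.372)
im=robot.read_camera("side");cv2.imwrite("pics/f6.png",cv2.resize(im[130:240,230:340,::-1],None,fx=5,fy=5,interpolation=cv2.INTER_CUBIC))
E
```

```text
time: 6.25
tool_pos: [0.5213, 0.3082, 0.0049]
tool_rot: [-1.571, -0.0, -0.372]
contact_force: [0.1, 0.3, 0.2]
opening: 0.0918
roll total deg 0.01 (or -360.0); shift cm (in target-yaw axes) x -0.05 y 0.34 z -0.04
now [0.5213 0.3082 0.0049] [-1.5706e+00 -1.0000e-04 -3.7180e-01] F [0.1 0.3 0.2] op 0.0918 t 6.25
```

View pics/f6.png

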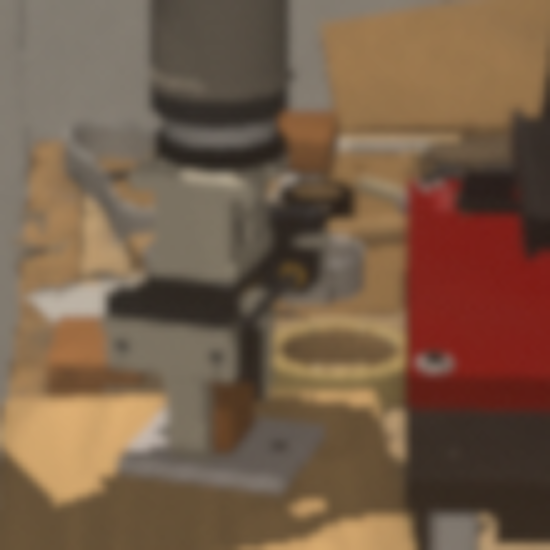

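```bash
python3 -m crank '{"xyz":[[0,0.2,0],[0,0,0],[0,0,0],[0,0,0],[0,0,0],[0,0,0],[0,0,0],[0,0,0],[0,0,0],[0,0,0],[0,0,0],[0,0,0]],"roll":[0,0,0,0,0,0,0,0,0,0,0,0]}' 1 40
```

```text
time: 7.5
tool_pos: [0.5211, 0.3079, 0.0029]
tool_rot: [-1.571, 0.0, -0.372]
contact_force: [-2.2, -5.3, 3.8]
opening: 0.0474
```

```bash
python3 -m crank '{"xyz":[[0,-0.5,0],[0,-1.5,0],[0,-3,0],[0,-4,0],[0,-4,0],[0,-3,0],[0,0,0]],"roll":[0,0,0,0,0,0,0]}'; python3 - <<'E'
from h import *
to(.43,.08,.19,.25)
to(.43,.08,.19,-.372)
im=robot.read_camera("side");cv2.imwrite("pics/f7.png",cv2.resize(im[100:240,200:340,::-1],None,fx=4,fy=4,interpolation=cv2.INTER_CUBIC))
E
```

```text
time: 8.2
tool_pos: [0.5238, 0.3101, 0.1676]
tool_rot: [-1.563, -0.007, -0.371]
contact_force: [0.6, 0.7, -4.5]
opening: 0.0479
roll total deg -35.60 (or 324.4); shift cm (in target-yaw axes) x -14.78 y -2.24 z -19.97
now [0.5238 0.3101 0.1676] [-1.5627 -0.0067 -0.3714] F [ 0.6  0.7 -4.5] op 0.0479 t 8.2
roll total deg 0.04 (or -360.0); shift cm (in target-yaw axes) x -0.38 y -2.24 z -24.85
now [0.5238 0.3101 0.1676] [-1.5627 -0.0067 -0.3714] F [ 0.6  0.7 -4.5] op 0.0479 t 8.2
```

View pics/f7.png

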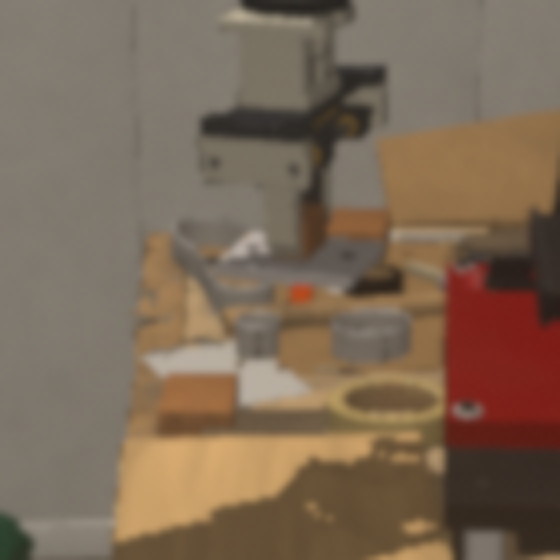

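```bash
python3 -m crank '{"xyz":[[0,-0.5,-2],[0,-0.5,-4],[0,-0.5,-4.5],[0,-0.5,-4.5],[0,0,-4.5],[0,0,-3.5],[0,0,-2],[0,0,0],[0,0,0],[0,0,0],[0,0,0],[0,0,0],[0,0,0]],"roll":[0,0,0,0,0,0,-2,-7,-8,-8,-7,-3.6,0]}'; python3 - <<'E'
from h import *
to(.59,-.09,.2,.25)
E
```

```text
time: 9.55
tool_pos: [0.4293, 0.0755, 0.1808]
tool_rot: [-1.569, 0.003, 0.25]
contact_force: [-0.8, -0.6, -4.4]
opening: 0.0478
roll total deg 0.00 (or -360.0); shift cm (in target-yaw axes) x 11.47 y -1.92 z -20.01
now [0.4293 0.0755 0.1808] [-1.5694  0.0033  0.2501] F [-0.8 -0.6 -4.4] op 0.0478 t 9.55
```

```bash
python3 -m crank '{"xyz":[[0,-0.5,-3],[0,-0.5,-4],[1,-0.5,-4],[3,-0.4,-4],[3.5,0,-3.5],[3,0,-1.5],[1,0,0],[0,0,0],[0,0,0]],"roll":[0,0,0,0,0,0,0,0,0]}'; python3 - <<'E'
from h import *
to(.59,-.09,.2,.25)
c=robot.calibration("wrist");im=robot.read_camera("wrist");np.save("w3.npy",c["pose"])
cv2.imwrite("pics/w3.png",im[:,:,::-1])
E
```

```text
time: 10.45
tool_pos: [0.5899, -0.0892, 0.2005]
tool_rot: [-1.569, 0.003, 0.25]
contact_force: [-0.5, 0.1, -4.5]
opening: 0.0478
roll total deg -0.02 (or 360.0); shift cm (in target-yaw axes) x -0.01 y 0.05 z -0.08
now [ 0.5899 -0.0892  0.2005] [-1.5691  0.0026  0.2496] F [-0.5  0.1 -4.5] op 0.0478 t 10.45
```

View pics/w3.png

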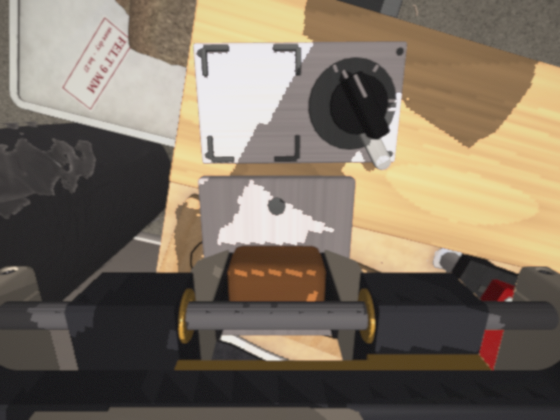

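```bash
python3 - <<'E'
import cv2
b=cv2.imread("pics/w3.png")
cv2.imwrite("pics/c7.png",cv2.resize(b[30:180,185:415],None,fx=3.4,fy=3.4,interpolation=cv2.INTER_CUBIC))
cv2.imwrite("pics/c8.png",cv2.resize(b[165:285,190:370],None,fx=4.4,fy=4.4,interpolation=cv2.INTER_CUBIC))
E
```

```text
(no output)
```

View pics/c7.png

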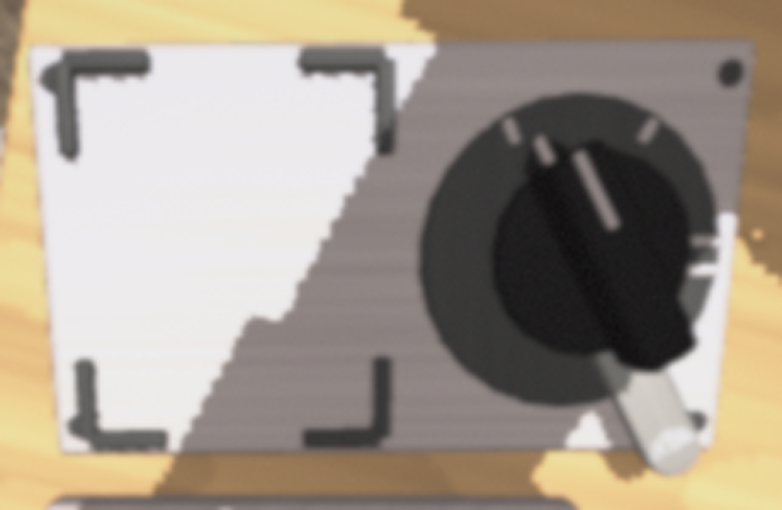

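View pics/c8.png

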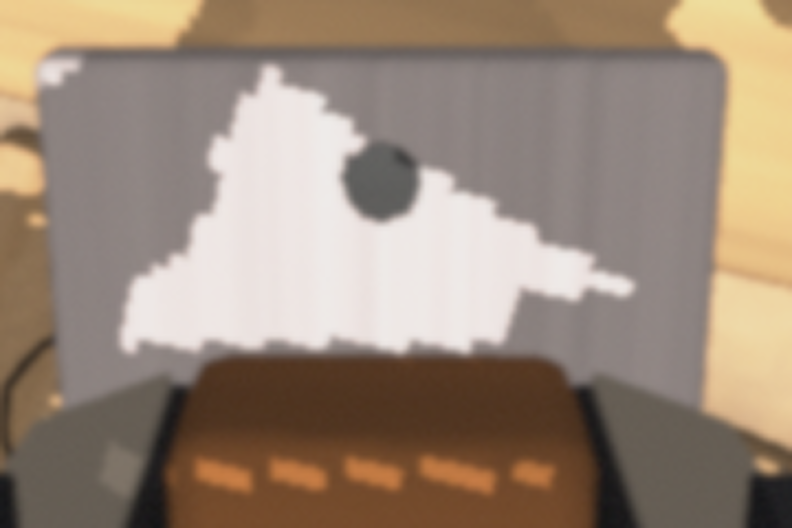

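```bash
python3 - <<'E'
from h import *
c=dict(intrinsics=robot.calibration("wrist")["intrinsics"],pose=np.load("w3.npy"))
f=lambda a,b,z:ray("wrist",(a/3.4+185,b/3.4+30),z,c)
g=lambda a,b,z:ray("wrist",(a/4.4+190,b/4.4+165),z,c)
P=[f(*o,.036) for o in((30,46),(752,42),(712,448),(65,452))]
M=[(-.062,-.11),(-.062,.11),(.062,.11),(.062,-.11)]
b,r=fit(P,M);print("base",b,r)
# with free z
for z in (.026,.046):
  print(z,fit([f(*o,z) for o in((30,46),(752,42),(712,448),(65,452))],M))
R=np.array([[np.cos(b[2]),-np.sin(b[2])],[np.sin(b[2]),np.cos(b[2])]])
print("nest",b[:2]+R@[0,-.05],"axis",b[:2]+R@[0,.055])
a,e=f(615,228,.107),f(578,152,.107);print("pointer",a,e,"base-frame ang deg",np.degrees(np.arctan2(*(e-a)[::-1])-b[2])%360)
# arm tip centreline z=.058
print("mark ribs axis?")
p=np.array([.5899,-.0892]);y=.2498;T=np.array([[np.cos(y),np.sin(y)],[-np.sin(y),np.cos(y)]])
for z in(.2316,):
  for o in((42,50),(724,54),(380,180)): print("plate rel tool(x,z)",T@(g(*o,z)-p))
E
```

```text
base [ 0.49826661 -0.08468287  0.25895542] [[-0.4, -1.3], [-1.8, 1.7], [0.5, 1.3], [1.8, -1.7]]
0.026 (array([ 0.49797121, -0.08401852, -6.02422989]), [[0.5, 2.1], [0.6, -0.8], [-0.4, -2.0], [-0.6, 0.7]])
0.046 (array([ 0.49856201, -0.08534721, -6.02422988]), [[-1.3, -4.6], [-4.2, 4.2], [1.3, 4.7], [4.2, -4.2]])
nest [ 0.51107016 -0.13301577] axis [ 0.48418271 -0.03151668]
pointer [ 0.47926523 -0.03613485] [ 0.46475451 -0.0509097 ] base-frame ang deg 210.67968540535583
mark ribs axis?
plate rel tool(x,z) [-0.0500519  -0.03883615]
plate rel tool(x,z) [-0.04962443  0.04282253]
plate rel tool(x,z) [-0.03383452  0.00161711]
```

```bash
python3 -m crank '{"xyz":[[-2,0,-1],[-3,0,-2],[-2.5,0,-1.5],[-0.6,0,-0.5],[0,3,0],[0,4,0],[0,4,0],[0,2.5,0],[0,0,0],[0,0,0],[0,0,0]],"roll":[-0.3,0,0,0,0,0,0,0,0,0,0]}'; python3 - <<'E'
from h import *
to(.511,-.135,.035,.255)
E
```

```text
time: 11.6
tool_pos: [0.5267, -0.1591, 0.069]
tool_rot: [-1.573, -0.003, 0.255]
contact_force: [0.2, -0.2, -3.2]
opening: 0.0476
roll total deg 0.00 (or -360.0); shift cm (in target-yaw axes) x -0.91 y 3.40 z 2.73
now [ 0.5267 -0.1591  0.069 ] [-1.5732 -0.0032  0.255 ] F [ 0.2 -0.2 -3.2] op 0.0476 t 11.6
```

```bash
python3 -m crank '{"xyz":[[-0.5,0,1.4],[-0.4,0,1.3],[0,0,0],[0,1.5,0],[0,1.5,0],[0,0.3,0],[0,0,0],[0,0,0]],"roll":[0,0,0,0,0,0,0,0]}'; python3 - <<'E'
from h import *
to(.511,-.135,.035,.255)
a=robot.read_camera("scene");b=robot.read_camera("side");w=robot.read_camera("wrist")
cv2.imwrite("pics/n1.png",cv2.resize(a[230:370,290:450,::-1],None,fx=4.2,fy=4.2,interpolation=cv2.INTER_CUBIC))
cv2.imwrite("pics/n2.png",cv2.resize(b[190:330,210:350,::-1],None,fx=4.2,fy=4.2,interpolation=cv2.INTER_CUBIC))
cv2.imwrite("pics/n3.png",w[:,:,::-1])
E
```

```text
time: 12.4
tool_pos: [0.5105, -0.1353, 0.0346]
tool_rot: [-1.572, -0.001, 0.255]
contact_force: [0.1, 0.6, -3.9]
opening: 0.0479
roll total deg -0.00 (or 360.0); shift cm (in target-yaw axes) x 0.06 y -0.04 z 0.01
now [ 0.5105 -0.1353  0.0346] [-1.5717e+00 -1.3000e-03  2.5490e-01] F [ 0.1  0.6 -3.9] op 0.0479 t 12.4
```

View pics/n1.png

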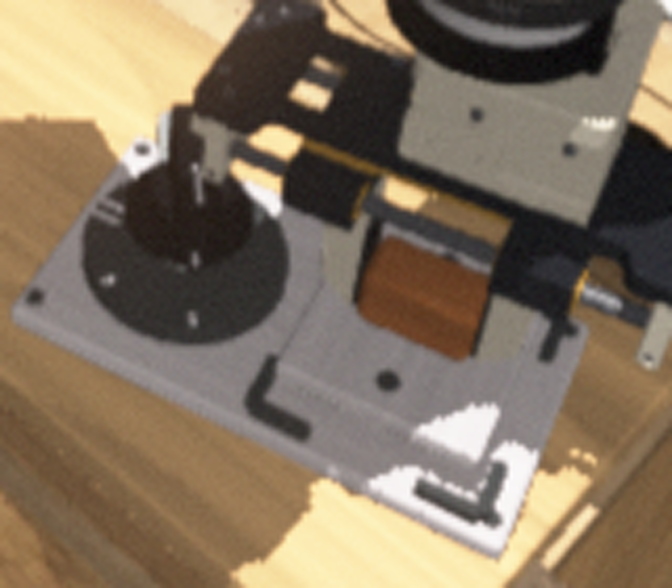

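View pics/n2.png

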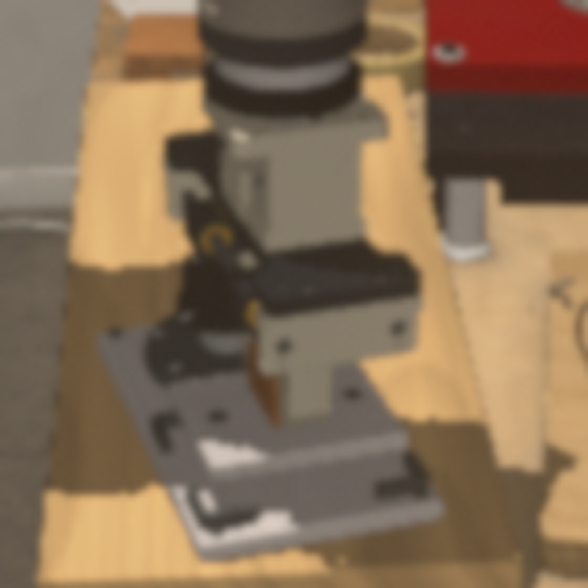

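View pics/n3.png

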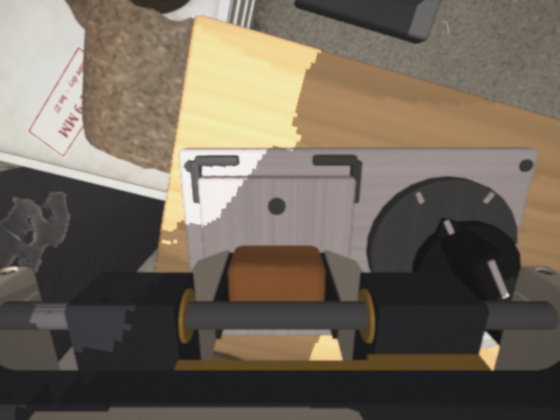

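```bash
python3 - <<'E'
from h import *
print(tri([("scene",(290+213/4.2,230+178/4.2)),("side",(210+184/4.2,190+207/4.2))]))
b=cv2.imread("pics/n3.png")
cv2.imwrite("pics/c9.png",cv2.resize(b[140:260,170:380],None,fx=3.8,fy=3.8,interpolation=cv2.INTER_CUBIC))
E
```

```text
(array([ 0.4596, -0.0625,  0.1391]), [3.7, 3.7])
```

View pics/c9.png

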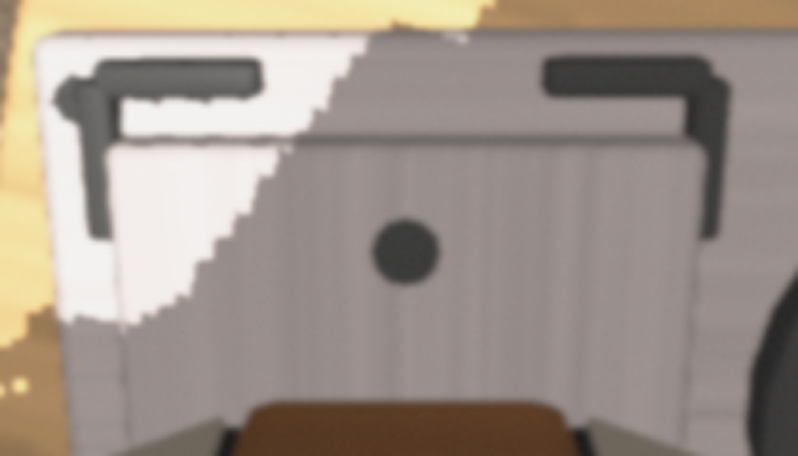

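```bash
python3 - <<'E'
from h import *
c=robot.calibration("wrist")
g=lambda a,b,z:ray("wrist",(a/3.8+170,b/3.8+140),z,c)
s=robot.observe();p=s["tool_pos"][:2];y=.2549;T=np.array([[np.cos(y),np.sin(y)],[-np.sin(y),np.cos(y)]])
for n,o,z in (("fence L",(108,125),.044),("fence R",(699,125),.044),("fence L base",(120,125),.036),("fence R base",(686,125),.036),("fence top",(190,93),.044),("fence top r",(620,93),.044),("plate L",(108,148),.0656),("plate R",(707,148),.0656),("plate top",(200,143),.0656),("plate top",(650,141),.0656),("base TL",(38,38),.036)): print(n,np.round(1000*(T@(g(*o,z)-p)),1))
E
```

```text
fence L [-47.8 -44.6]
fence R [-47.9  47.7]
fence L base [-46.2 -44.7]
fence R base [-46.3  47.5]
fence top [-52.8 -31.5]
fence top r [-52.9  35. ]
plate L [-48.8 -39.5]
plate R [-48.9  43.7]
plate top [-49.5 -26.7]
plate top [-49.8  35.7]
base TL [-60.2 -56.7]
```

```bash
python3 -m crank '{"xyz":[[0,0.4,-0.05],[0,0.5,0],[0,0.4,0],[0,0.3,0],[0,0.15,0],[0,0.1,0],[0,0,0],[0,0,0]],"roll":[0,0,0,0,0,0,0,0]}'
```

```text
time: 13.35
tool_pos: [0.51, -0.1354, 0.0154]
tool_rot: [-1.571, -0.0, 0.255]
contact_force: [0.6, 0.1, -4.3]
opening: 0.0478
```

```bash
python3 -m crank '{"xyz":[[0,0.1,0],[0,0.1,0],[0,0,0],[0,0,0]],"roll":[0,0,0,0]}'; python3 - <<'E'
from h import *
a=robot.read_camera("scene")
cv2.imwrite("pics/n4.png",cv2.resize(a[230:370,290:450,::-1],None,fx=4.2,fy=4.2,interpolation=cv2.INTER_CUBIC))
E
```

```text
time: 13.75
tool_pos: [0.5102, -0.1355, 0.0148]
tool_rot: [-1.572, -0.001, 0.255]
contact_force: [-4.5, 2.7, 9.5]
opening: 0.0478
```

View pics/n4.png

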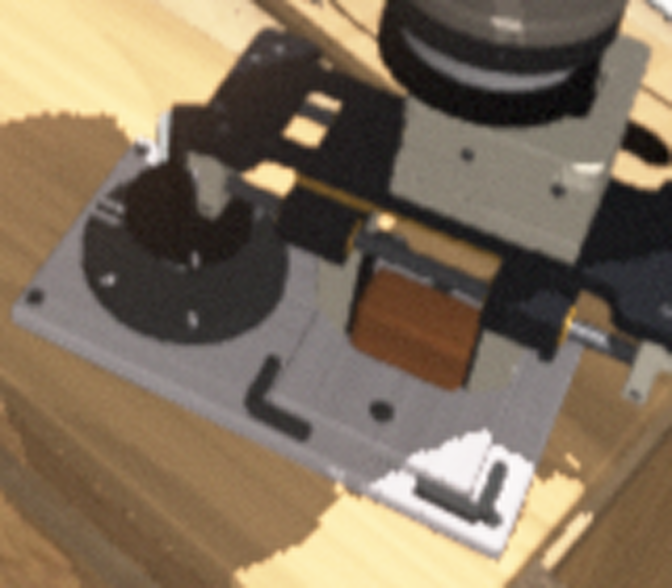

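```bash
python3 -m crank '{"xyz":[[0,-0.1,0],[0,0,0],[0,0,0],[0,0,0],[0,0,0],[0,-1,0],[0,-2,0],[0,-3,0],[0,-4,0],[0,-4,0],[0,-2,0],[0,0,0],[0,0,0]],"roll":[0,0,0,0,0,0,0,0,0,0,0,0,0]}' -0.43; python3 - <<'E'
from h import *
a=robot.read_camera("scene")
cv2.imwrite("pics/n5.png",cv2.resize(a[230:370,290:450,::-1],None,fx=4.2,fy=4.2,interpolation=cv2.INTER_CUBIC))
w=robot.read_camera("wrist");cv2.imwrite("pics/n6.png",w[:,:,::-1])
to(.56,-.05,.16,.25)
E
```

```text
time: 15.1
tool_pos: [0.5097, -0.1353, 0.1745]
tool_rot: [-1.571, -0.0, 0.255]
contact_force: [0.4, -0.3, -0.7]
opening: 0.0655
roll total deg 0.28 (or -359.7); shift cm (in target-yaw axes) x 7.04 y 1.31 z 6.98
now [ 0.5091 -0.1351  0.1731] [-1.5692  0.0019  0.2549] F [ 0.3  0.4 -1. ] op 0.0657 t 15.2
```

View pics/n5.png

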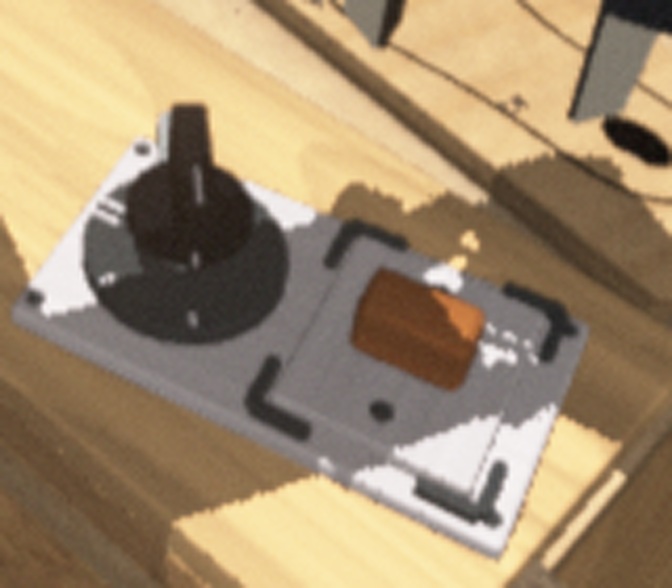

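View pics/n6.png

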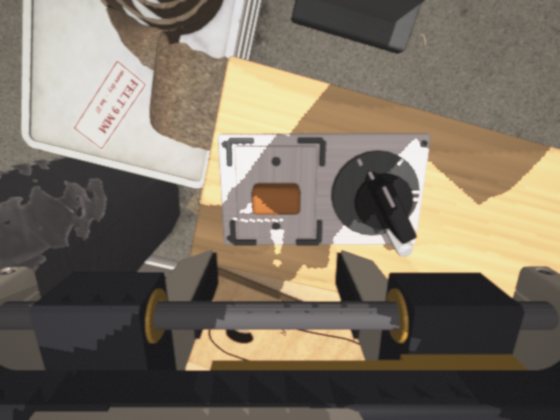

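```bash
python3 - <<'E'
import cv2
b=cv2.imread("pics/n6.png")
cv2.imwrite("pics/c10.png",cv2.resize(b[135:265,320:440],None,fx=4.6,fy=4.6,interpolation=cv2.INTER_CUBIC))
E
```

```text
(no output)
```

View pics/c10.png

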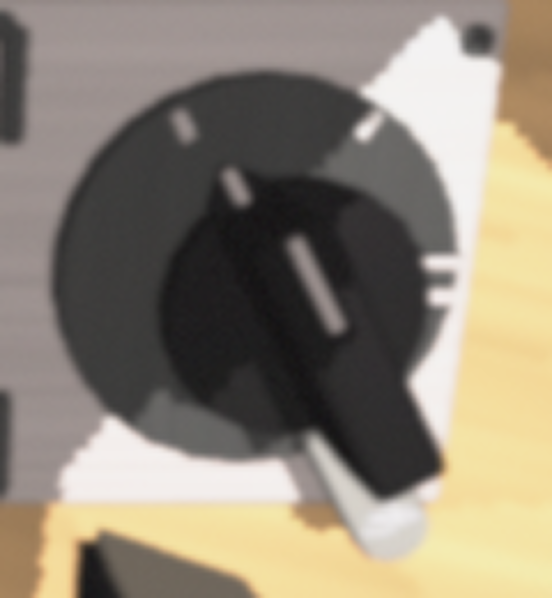

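```bash
python3 - <<'E'
from h import *
c=robot.calibration("wrist")
g=lambda a,b,z:ray("wrist",(a/4.6+320,b/4.6+135),z,c)
a,e=g(297,240,.107),g(340,333,.107);d=(a-e)/np.linalg.norm(a-e)
print(np.degrees(np.arctan2(d[1],d[0]))%360, np.linalg.norm(a-e))
r=g(440,465,.107)-g(358,265,.107); print("edge",np.degrees(np.arctan2(*-r[::-1]))%360)
end=g(412,478,.107);print("axis est",end+.03*d, "line ends",a,e)
w=g(440,465,.107)-g(385,495,.107);print("w",np.linalg.norm(w),np.degrees(np.arctan2(*w[::-1])))
# nose/flange pale dot z .076, mark ribs z .049: midpoint
m=g(440,279,.049);print("mark",m)
for q in ((0,-.05),): pass
print("collar centre est", (g(55,275,.048)+g(457,255,.048))/2)
E
```

```text
223.7476968535653 0.020521735305101346
edge 221.95030284784906
axis est [ 0.48232865 -0.03220849] line ends [ 0.46505033 -0.0499133 ] [ 0.47987506 -0.03572284]
w 0.011721388165083222 137.17317261087408
mark [0.47358765 0.00806241]
collar centre est [ 0.48126392 -0.03323963]
```

```bash
python3 -m crank '{"xyz":[[0,0,0],[0,0,2],[0,0,3],[0,0,4],[0,0,1],[0,0,0],[0,0,0]],"roll":[-7,-8,-8,-6.9,0,0,0]}'; python3 - <<'E'
from h import *
to(.4832,-.034,.10,.777)
E
```

```text
time: 15.9
tool_pos: [0.4569, -0.0525, 0.174]
tool_rot: [-1.571, 0.0, 0.776]
contact_force: [0.1, -0.1, 0.8]
opening: 0.0655
roll total deg -0.08 (or 359.9); shift cm (in target-yaw axes) x 3.17 y 7.40 z -0.53
now [ 0.4569 -0.0525  0.174 ] [-1.5711e+00  1.0000e-04  7.7560e-01] F [ 0.1 -0.1  0.8] op 0.0655 t 15.9
```

```bash
python3 -m crank '{"xyz":[[1.6,0,-0.3],[1.6,0,-0.2],[0,3,0],[0,3,0],[0,1.4,0],[0,0,0],[0,0,0]],"roll":[0,0,0,0,0,0,0]}'; python3 - <<'E'
from h import *
to(.4832,-.034,.043,.777)
w=robot.read_camera("wrist");cv2.imwrite("pics/k1.png",w[:,:,::-1])
a=robot.read_camera("scene")
cv2.imwrite("pics/k2.png",cv2.resize(a[220:350,260:400,::-1],None,fx=4.6,fy=4.6,interpolation=cv2.INTER_CUBIC))
E
```

```text
time: 16.6
tool_pos: [0.4834, -0.0339, 0.1003]
tool_rot: [-1.571, -0.0, 0.775]
contact_force: [0.4, 0.3, 1.4]
opening: 0.0658
roll total deg -0.10 (or 359.9); shift cm (in target-yaw axes) x -0.02 y 5.73 z 0.01
now [ 0.4834 -0.0339  0.1003] [-1.5709 -0.      0.7753] F [0.4 0.3 1.4] op 0.0658 t 16.6
```

View pics/k1.png

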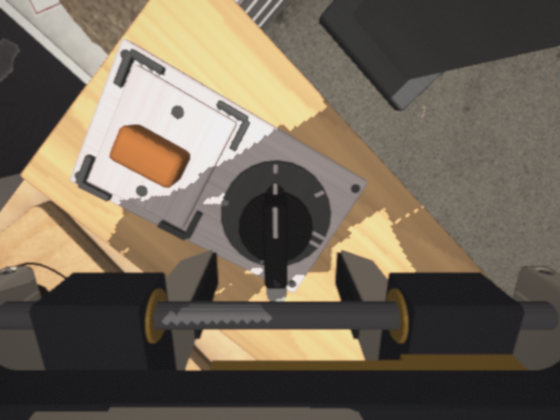

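View pics/k2.png

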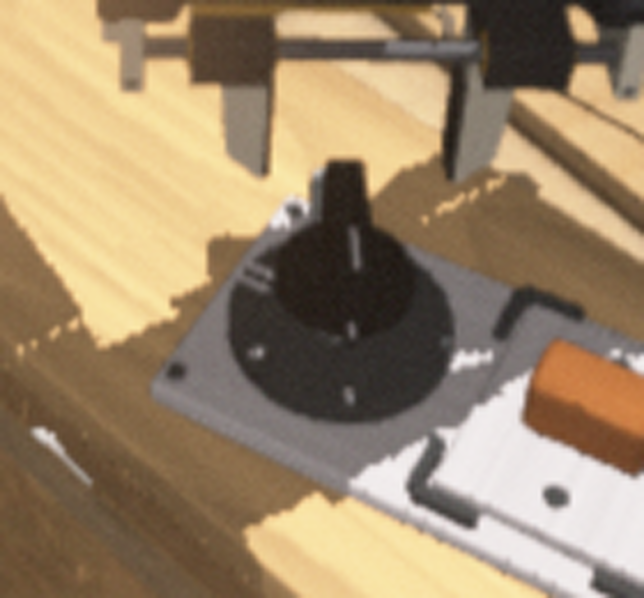

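```bash
python3 -m crank '{"xyz":[[0,2,0],[0,2,0],[0,1.2,0],[0,0.4,0],[0,0,0],[0,0,0]],"roll":[0,0,0,0,0,0]}'; python3 -m crank '{"xyz":[[0,0,0],[0,0,0],[0,0,0],[0,0,0],[0,0,0],[0,0,0],[0,0,0],[0,0,0],[0,0,0],[0,0,0],[0,0,0],[0,0,0]],"roll":[0,0,0,0,0,0,0,0,0,0,0,0]}' 1 40
```

```text
time: 17.3
tool_pos: [0.4835, -0.0333, 0.0453]
tool_rot: [-1.572, -0.001, 0.777]
contact_force: [0.4, 0.1, 0.4]
opening: 0.0651
time: 18.5
tool_pos: [0.4839, -0.0342, 0.0444]
tool_rot: [-1.574, -0.001, 0.777]
contact_force: [3.0, -5.5, -3.3]
opening: 0.0157
```

```bash
python3 -m crank '{"xyz":[[0,0.3,0],[0,0.3,0],[0,0.2,0],[0,0,0],[0,0,0]],"roll":[0,0,0,0,0]}'
```

```text
time: 19.0
tool_pos: [0.484, -0.0342, 0.0374]
tool_rot: [-1.574, -0.001, 0.777]
contact_force: [0.4, -4.8, 9.6]
opening: 0.0162
```

```bash
python3 -m crank '{"xyz":[[0,0.2,0],[0,0.1,0],[0,0,0],[0,0,0]],"roll":[0,0,0,0]}'
```

```text
time: 19.4
tool_pos: [0.4842, -0.0342, 0.0362]
tool_rot: [-1.575, -0.002, 0.777]
contact_force: [-5.7, -3.8, 26.1]
opening: 0.0161
```

```bash
python3 -m crank '{"xyz":[[0,0,0],[0,0,0],[0,0,0],[0,0,0]],"roll":[3,6,6,5]}'; python3 -c "
from h import *
to(.484,-.0342,.0362,-1.314)"
```

```text
time: 19.8
tool_pos: [0.4841, -0.034, 0.0361]
tool_rot: [-1.574, -0.003, 0.424]
contact_force: [-5.9, -3.8, 26.8]
opening: 0.0158
roll total deg 99.58 (or -260.4); shift cm (in target-yaw axes) x 0.01 y -0.01 z -0.01
now [ 0.4841 -0.034   0.0361] [-1.5742 -0.0029  0.424 ] F [-5.9 -3.8 26.8] op 0.0158 t 19.8
```

```bash
python3 -m crank '{"xyz":[[0,0,0],[0,0,0],[0,0,0],[0,0,0],[0,0,0],[0,0,0],[0,0,0],[0,0,0],[0,0,0],[0,0,0],[0,0,0],[0,0,0],[0,0,0],[0,0,0],[0,0,0],[0,0,0]],"roll":[7,8,8,8,8,8,8,8,8,8,8,7,5.5,0,0,0]}'; python3 - <<'E'
from h import *
to(.484,-.0342,.0362,-1.314)
a=robot.read_camera("scene");b=robot.read_camera("wrist")
cv2.imwrite("pics/k3.png",cv2.resize(a[220:350,260:400,::-1],None,fx=4.6,fy=4.6,interpolation=cv2.INTER_CUBIC))
cv2.imwrite("pics/k4.png",b[:,:,::-1])
E
```

```text
time: 21.4
tool_pos: [0.4846, -0.0332, 0.0361]
tool_rot: [-1.566, -0.002, -1.309]
contact_force: [-3.3, 1.0, 25.6]
opening: 0.0157
roll total deg 0.30 (or -359.7); shift cm (in target-yaw axes) x 0.08 y -0.01 z -0.08
now [ 0.4846 -0.0332  0.0361] [-1.5661 -0.0021 -1.3088] F [-3.3  1.  25.6] op 0.0157 t 21.4
```

View pics/k3.png

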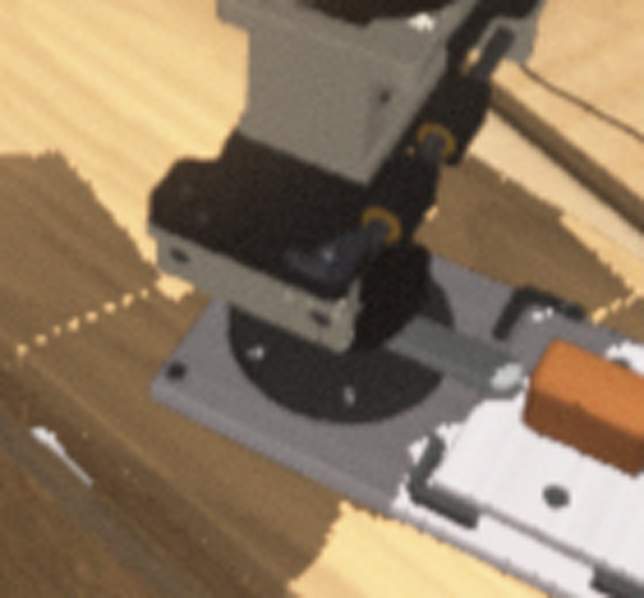

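View pics/k4.png

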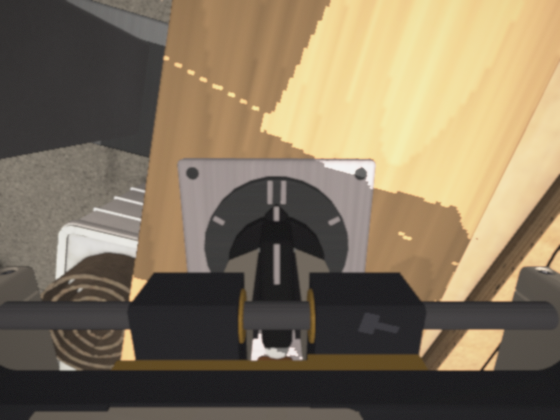

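```bash
python3 -m crank '{"xyz":[[0,-0.3,0],[0,-0.3,0],[0,-0.2,0],[0,0,0],[0,0,0]],"roll":[0,0,0,0,0]}';python3 -m crank '{"xyz":[[0,0,0],[0,0,0],[0,0,0],[0,0,0],[0,0,0],[0,0,0],[0,0,0],[0,0,0],[0,0,0],[0,-1,0],[0,-3,0],[0,-4,0],[0,-4,0],[0,-1,0],[0,0,0]],"roll":[0,0,0,0,0,0,0,0,0,0,0,0,0,0,0]}' -0.4; python3 - <<'E'
from h import *
a=robot.read_camera("scene");b=robot.read_camera("wrist");c=robot.read_camera("side")
cv2.imwrite("pics/k5.png",cv2.resize(a[220:370,260:450,::-1],None,fx=4,fy=4,interpolation=cv2.INTER_CUBIC))
cv2.imwrite("pics/k6.png",b[:,:,::-1])
cv2.imwrite("pics/k7.png",cv2.resize(c[190:330,210:350,::-1],None,fx=4.2,fy=4.2,interpolation=cv2.INTER_CUBIC))
E
```

```text
time: 22.0
tool_pos: [0.4844, -0.0332, 0.0423]
tool_rot: [-1.567, -0.001, -1.309]
contact_force: [2.8, -0.2, 6.4]
opening: 0.0157
time: 23.5
tool_pos: [0.4833, -0.0333, 0.173]
tool_rot: [-1.568, -0.002, -1.309]
contact_force: [0.1, -0.2, -1.3]
opening: 0.0644
```

View pics/k5.png

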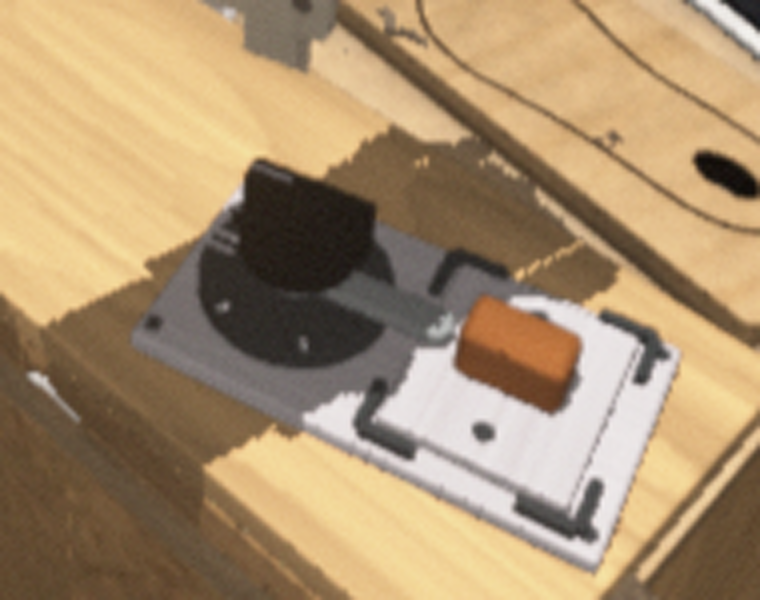

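View pics/k6.png

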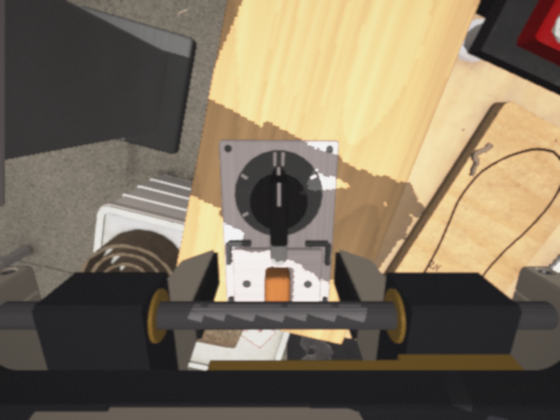

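View pics/k7.png

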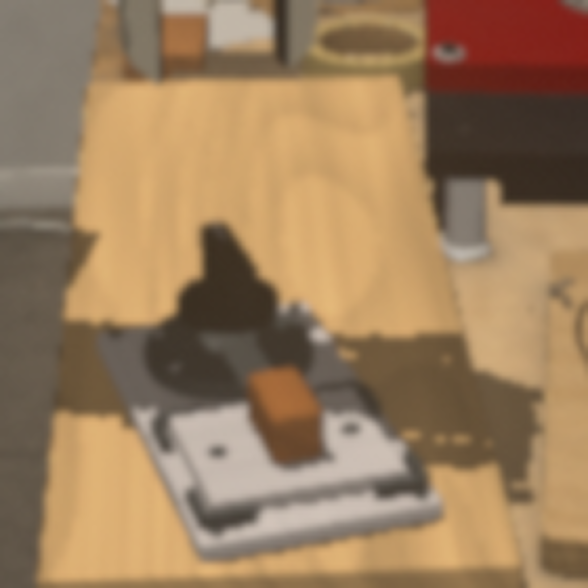

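```bash
python3 - <<'E'
from h import *
to(.510,-.1355,.08,-1.314)
E
```

```text
roll total deg 0.29 (or -359.7); shift cm (in target-yaw axes) x 10.65 y 8.98 z 0.15
now [ 0.4815 -0.0329  0.1698] [-1.5736e+00  1.5000e-03 -1.3090e+00] F [ 0.2 -0.2  0.4] op 0.0642 t 23.65
```

```bash
python3 -m crank '{"xyz":[[2,0,0],[4,0,0],[3.5,0,0],[1,0,0],[0,3,0],[0,4,0],[0,2,0],[0,0,0],[0,0,0]],"roll":[0.3,0,0,0,0,0,0,0,0]}'; python3 - <<'E'
from h import *
to(.510,-.1355,.016,-1.314)
b=robot.read_camera("wrist");c=robot.read_camera("side");a=robot.read_camera("scene")
cv2.imwrite("pics/t1.png",b[:,:,::-1])
cv2.imwrite("pics/t2.png",cv2.resize(c[190:330,210:350,::-1],None,fx=4.2,fy=4.2,interpolation=cv2.INTER_CUBIC))
E
```

```text
time: 24.55
tool_pos: [0.509, -0.1342, 0.0809]
tool_rot: [-1.572, 0.001, -1.314]
contact_force: [0.2, 0.1, 0.3]
opening: 0.0644
roll total deg -0.00 (or 360.0); shift cm (in target-yaw axes) x 0.15 y 6.49 z 0.06
now [ 0.509  -0.1342  0.0809] [-1.5721e+00  1.2000e-03 -1.3140e+00] F [0.2 0.1 0.3] op 0.0644 t 24.55
```

View pics/t1.png

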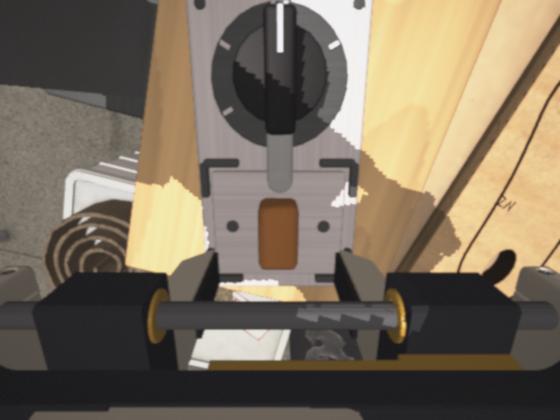

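View pics/t2.png

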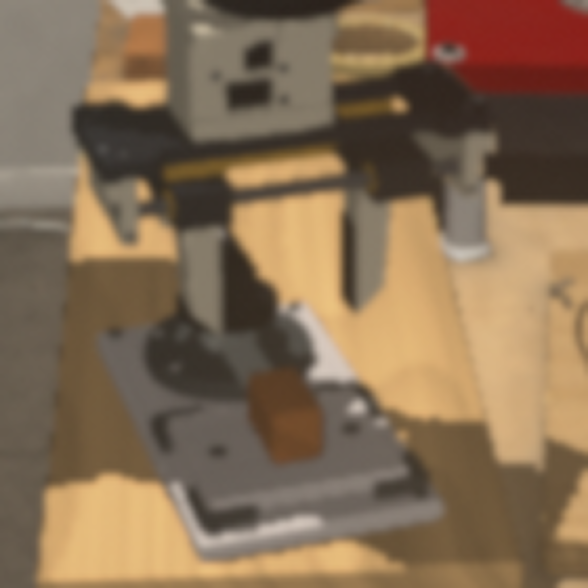

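```bash
python3 -m crank '{"xyz":[[0.1,2,0],[0,2,0],[0,1.5,0],[0,0.6,0],[0,0.3,0],[0,0,0],[0,0,0]],"roll":[0,0,0,0,0,0,0]}'; python3 -m crank '{"xyz":[[0,0,0],[0,0,0],[0,0,0],[0,0,0],[0,0,0],[0,0,0],[0,0,0],[0,0,0],[0,0,0],[0,0,0]],"roll":[0,0,0,0,0,0,0,0,0,0]}' 1 40
```

```text
time: 25.4
tool_pos: [0.5103, -0.1358, 0.0182]
tool_rot: [-1.569, -0.001, -1.314]
contact_force: [-0.5, -0.4, -0.1]
opening: 0.0644
time: 26.4
tool_pos: [0.5098, -0.1356, 0.0173]
tool_rot: [-1.57, -0.0, -1.314]
contact_force: [1.9, 0.5, -0.7]
opening: 0.0279
```

```bash
python3 -m crank '{"xyz":[[0,-0.2,0],[0,-0.2,0],[0,0,0],[0,0,0]],"roll":[0,0,0,0]}'; python3 -m crank '{"xyz":[[0,-0.1,0],[0,-0.1,0],[0,0,0],[0,0,0]],"roll":[0,0,0,0]}'
```

```text
time: 26.8
tool_pos: [0.5094, -0.1355, 0.0211]
tool_rot: [-1.571, 0.0, -1.314]
contact_force: [-0.4, 0.3, -3.3]
opening: 0.0273
time: 27.2
tool_pos: [0.5086, -0.1352, 0.0221]
tool_rot: [-1.573, 0.002, -1.314]
contact_force: [0.5, -0.2, -19.5]
opening: 0.0279
```

```bash
python3 -m crank '{"xyz":[[0,-0.05,0],[0,0,0],[0,0,0],[0,0,0]],"roll":[0,0,0,0]}'; python3 - <<'E'
from h import *
s=robot.observe();print(s["contact_force"],s["torque"])
c=robot.read_camera("side")
cv2.imwrite("pics/t3.png",cv2.resize(c[190:330,210:350,::-1],None,fx=4.2,fy=4.2,interpolation=cv2.INTER_CUBIC))
E
python3 -m crank '{"xyz":[[0,0.15,0],[0,0.2,0],[0,0.2,0],[0,0.1,0],[0,0,0],[0,0,0]],"roll":[0,0,0,0,0,0]}'
```

```text
time: 27.6
tool_pos: [0.5086, -0.1347, 0.0231]
tool_rot: [-1.573, 0.002, -1.314]
contact_force: [-2.7, 4.7, -21.8]
opening: 0.0275
[ -2.66151425   4.71357403 -21.80379255] [ 0.14920677  0.13382017 -0.06161613]
time: 28.25
tool_pos: [0.5115, -0.1367, 0.0188]
tool_rot: [-1.567, -0.003, -1.314]
contact_force: [1.8, -2.2, 4.4]
opening: 0.0275
```

View pics/t3.png

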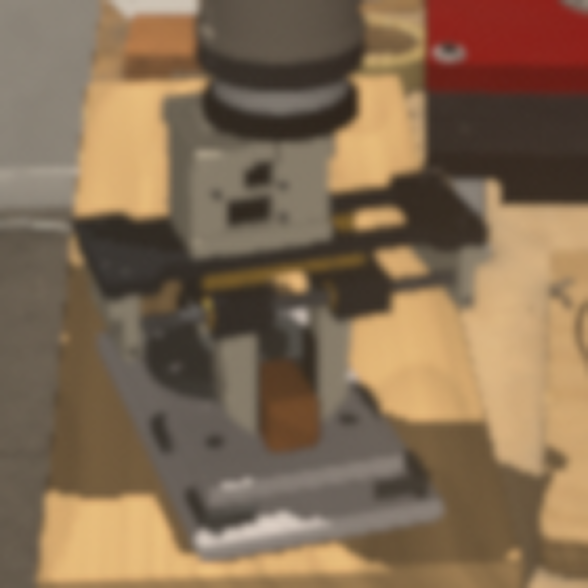

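```bash
python3 -m crank '{"xyz":[[0,0.1,0],[0,0,0],[0,0,0],[0,0,0],[0,0,0],[0,0,0],[0,0,0],[0,0,0],[0,-1,0],[0,-2,0],[0,-4,0],[0,-4,0],[0,-3,0],[0,0,0],[0,0,0]],"roll":[0,0,0,0,0,0,0,0,0,0,0,0,0,0,0]}' -0.4; python3 - <<'E'
from h import *
b=robot.read_camera("wrist");c=robot.read_camera("side");a=robot.read_camera("scene")
cv2.imwrite("pics/e1.png",b[:,:,::-1])
cv2.imwrite("pics/e2.png",cv2.resize(c[190:330,210:350,::-1],None,fx=4.2,fy=4.2,interpolation=cv2.INTER_CUBIC))
cv2.imwrite("pics/e3.png",cv2.resize(a[220:370,260:450,::-1],None,fx=4.2,fy=4.2,interpolation=cv2.INTER_CUBIC))
cv2.imwrite("pics/e4.png",a[:,:,::-1])
E
```

```text
time: 29.75
tool_pos: [0.5098, -0.1356, 0.1572]
tool_rot: [-1.569, -0.001, -1.314]
contact_force: [0.1, 0.1, 0.2]
opening: 0.0644
```

View pics/e1.png

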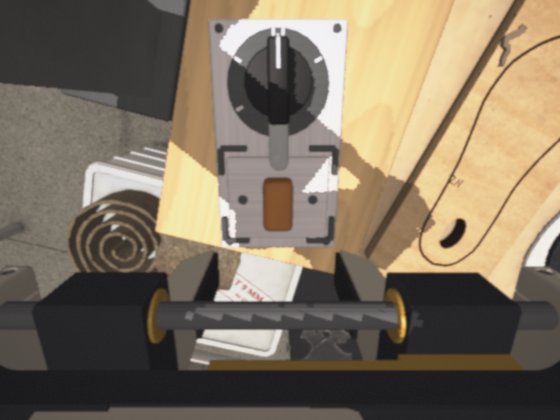

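View pics/e2.png

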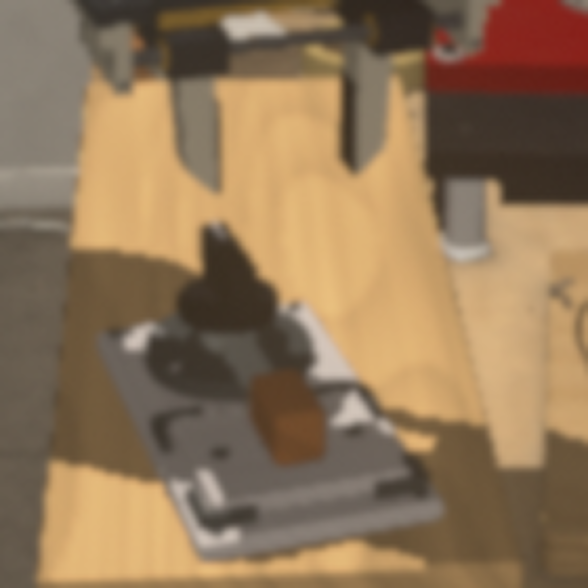

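View pics/e3.png

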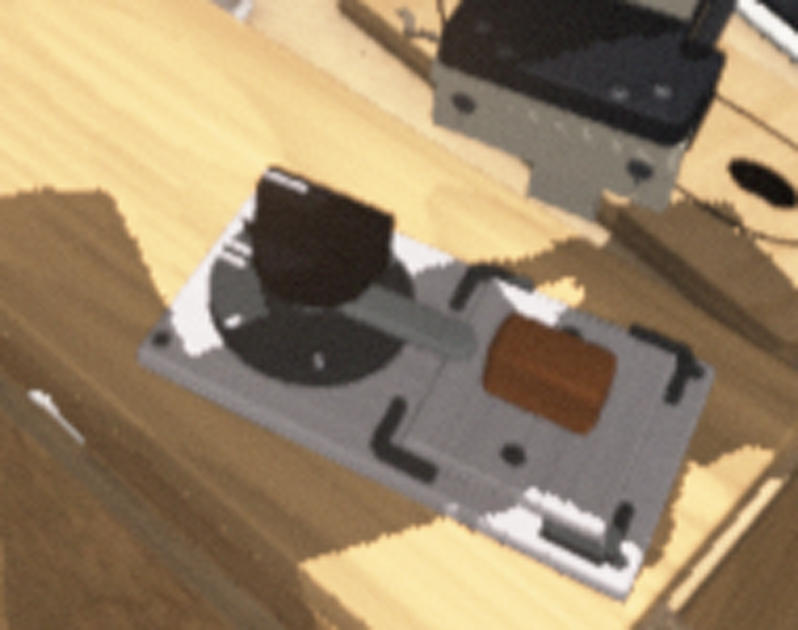

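```bash
python3 - <<'E'
import cv2,numpy as np
b=cv2.imread("pics/e1.png")
cv2.imwrite("pics/c11.png",cv2.resize(b[15:255,200:355],None,fx=3.4,fy=3.4,interpolation=cv2.INTER_CUBIC)[:,:])
b=cv2.imread("pics/e1.png")
cv2.imwrite("pics/c12.png",cv2.resize(b[135:255,205:350],None,fx=5,fy=5,interpolation=cv2.INTER_CUBIC))
E
```

```text
(no output)
```

View pics/c12.png

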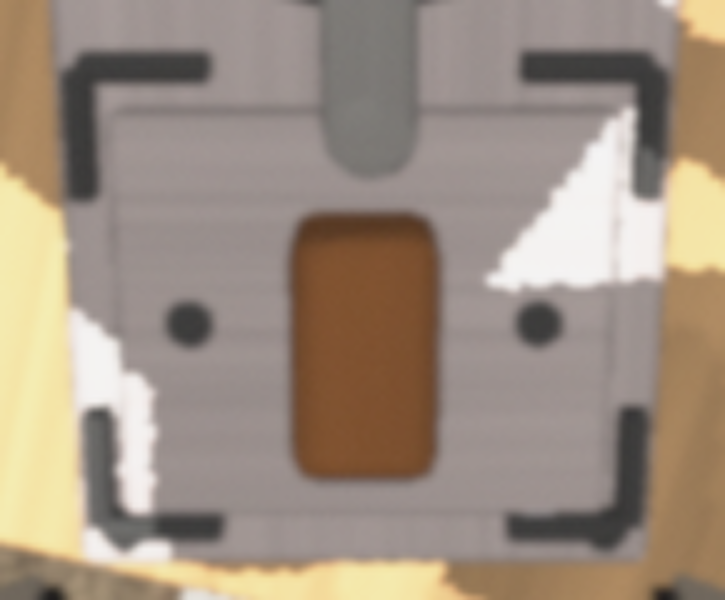

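View pics/e4.png

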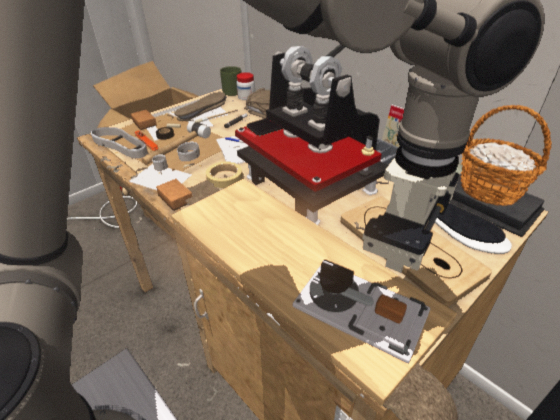

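```bash
python3 - <<'E'
from h import *
c=robot.calibration("wrist")
g=lambda a,b,z:ray("wrist",(a/5+205,b/5+135),z,c)
q=[g(*o,.046) for o in((112,109),(630,109),(607,512),(133,512))]
for i in range(4): print(round(1000*np.linalg.norm(q[i]-q[(i+1)%4]),1),end=" ")
print("centre",np.mean(q,0))
f=[g(*o,.044) for o in((96,82),(638,82),(620,514),(115,514))]
for i in range(4): print(round(1000*np.linalg.norm(f[i]-f[(i+1)%4]),1),end=" ")
print("nest",np.mean(f,0)); print(robot.observe()["contact_force"])
E
```

```text
99.3 83.3 98.5 83.4 centre [ 0.51133475 -0.13402509]
104.0 89.5 105.7 89.6 nest [ 0.51025634 -0.13245438]
[ 0.97921664 -1.06408803  0.28521923]
```

```bash
python3 - <<'E'
from h import *
a=cv2.imread("pics/e4.png");c=cv2.imread("pics/e2.png")
cv2.imwrite("pics/g1.png",cv2.resize(a[250:310,300:370],None,fx=8,fy=8,interpolation=cv2.INTER_CUBIC))
cv2.imwrite("pics/g2.png",cv2.resize(c[190:420,120:330],None,fx=2.4,fy=2.4,interpolation=cv2.INTER_CUBIC))
b=cv2.imread("pics/e1.png")
cv2.imwrite("pics/g3.png",cv2.resize(b[15:145,205:350],None,fx=4.4,fy=4.4,interpolation=cv2.INTER_CUBIC))
E
```

```text
(no output)
```

View pics/g1.png

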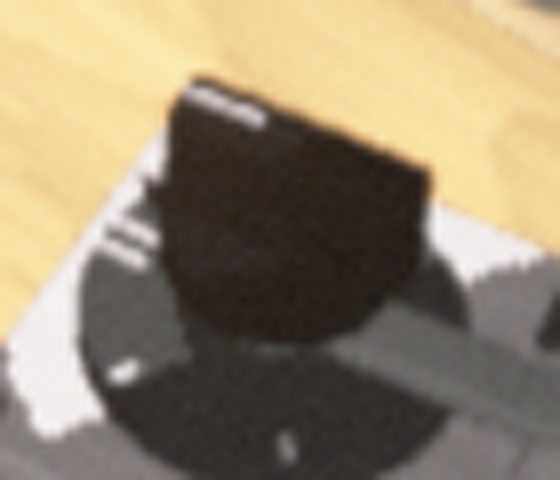

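View pics/g2.png

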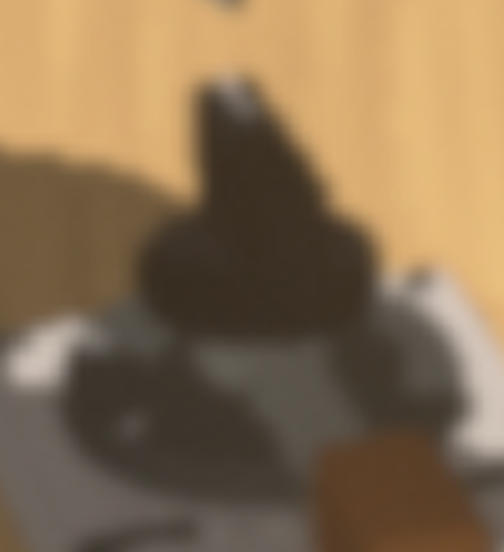

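View pics/g3.png

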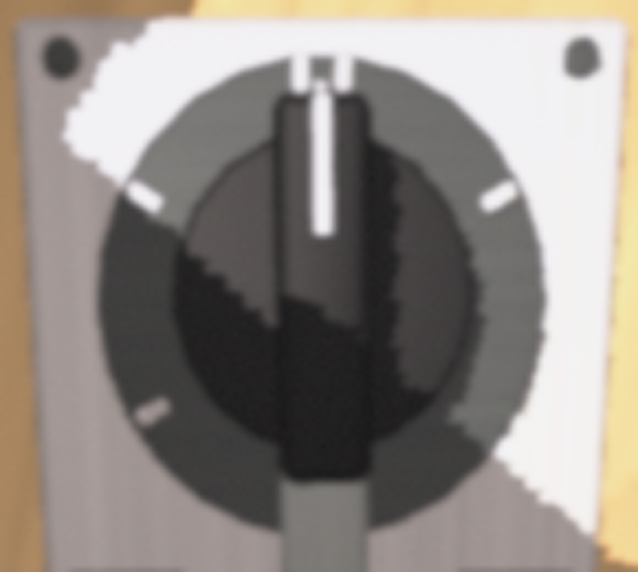

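```bash
python3 - <<'E'
from h import *
print(tri([("scene",(300+192/8,250+92/8)),("side",(210+(120+228/2.4)/4.2,190+(190+82/2.4)/4.2))]))
c=robot.calibration("wrist")
g=lambda a,b,z:ray("wrist",(a/4.4+205,b/4.4+15),z,c)
for z in (.099,.107): print(z,np.linalg.norm(g(323,95,z)-g(323,480,z)))
print(np.linalg.norm(g(100,290,.048)-g(545,290,.048)))
E
```

```text
(array([ 0.4784, -0.0103,  0.1068]), [0.3, 0.3])
0.099 0.0598274203824134
0.107 0.057922675052402554
0.08967502547628073
```

```bash
python3 -c "
from cell import robot
print(robot.hand_in())"
```

```text
the job is handed in; nothing more can be done
None
```

I placed the heel form plate in the nest, locked it and tugged it against the clamp arm. I handed the job in at about 30 s of the 66 s allowed; no verdict was reported.

**Seating:** The first grasp closed above the block. The real fingertips sit about 38 mm above the reported TCP, so I allowed for that from then on. I carried the plate gripped across the block's 48 mm length instead of its 28 mm width, because the gripper's body would otherwise have come within a few millimetres of the press. I then set it down in the nest and let go.

**Locking:** I pressed the knob to its firm stop at about 26 N and turned it about 120° clockwise while it was held down. Then I let it spring up.

**Tug:** Gripping across the 28 mm width, I pulled up. The plate stopped firmly after about 5 mm, with 20–22 N at the wrist, of which about 4.5 N is the plate's own weight. I then lowered it and let go.

**Last checks:**
- **Selector:** the pointer lines up with the double ribs. The bar's top measured 106.8 mm up against 107 mm expected, so the knob is up.
- **Plate:** it lies flat inside the fences, about 2 mm off centre.
- **Bystanders:** the sanding block and tape roll look unmoved in the last scene picture; I did not measure them.
- **Robot:** the gripper is open and clear of everything, with wrist force near zero.

**What disagreed:** The fixed cameras read about 5 mm lower in y than the wrist camera, and the wrist camera's scale was about 2–3% small. I positioned relative to the plate and fences in the wrist view to work around both.

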